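# Clamp a pipe stub in the vee fixture

## Robot

A 7-joint arm with a two-finger parallel gripper is mounted at the origin on the work surface; the furniture and walls round the work are solid. World frame = base frame: x ahead of the robot, y to its left, z up, the work surface at z = 0. Lengths are in m, angles in rad, forces in N, time in s.
With the tool pointing down it reaches from about 0.35 to 0.9 m from the base axis. Payload 8.1 kg.
Tool frame: the origin (TCP) lies at the very end of the fingers, on their centre line; the grasp point (between the pads) lies 19 mm behind it (arm.grasp_offset is the distance from the TCP to the grasp point, in m); z points along the fingers, y is the direction in which the jaws open and shut (so a half turn about z gives the same grasp; the last joint's range is limited). The gripper opens to 92 mm and grips with 3 to 60 N. Pads are 19 mm wide; open, the fingers measure 130 mm over their backs; the gripper's body (75 mm by 190 mm) begins 47 mm behind the grasp point.
Start: joints at [-1.266, 0.434, 0.025, 1.573, -0.012, 1.134, -0.075], TCP at [0.248, 0.574, 0.227] pointing down, gripper open.
Joint ranges: [-2.62, 2.62], [-0.44, 2.09], [-1.27, 1.32], [0.08, 2.57], [-1.32, 4.46], [0.12, 2], [-2.74, 2.74]. Speed limits (rad/s): [2.22, 2.22, 3.01, 3.01, 3.14, 3.14, 3.14].

## Interface

Orientations are given as a rotation vector (axis times angle).
In Python, from cell import arm, eyes, workorder gives the robot as it stands.
- The arm moves only by the shell command python3 -m inch 'ROWS' [FORCE]. ROWS is JSON, a list that holds one entry, the list of rows, each a list of 5 numbers: the closure, from 0 (fully open) to 1 (shut), then the shift along the tool's x, y, z in mm, then the turn about the tool's z in degrees. A call has 1 to 12 rows; each row shifts and turns the pose as measured when the row begins, along the tool's axes as they then stand; what a row does not reach is not made up. A row lasts 1/10 s, in which the tool goes at most 50 mm and 8.59 degrees, less where a joint would pass 70% of its speed; a pose out of reach is approached as far as the arm can. A call with a gripper value outside its range is refused whole. The fingers move at their own pace and stop on an object; FORCE is the grip in N (left out, the last holds). Time passes only in rows, so rows that do not move let the fingers close. It gives the time, the measured TCP pose, the force and the opening at its end, in the units of the state.
- arm.observe(): the state, without advancing time (a new reading comes with each control period).
- eyes.get_image(name): name is "scene" or "side" or "wrist"; returns a dict with "frame" (480x640x3 uint8, blue, green, red), "intrinsics" (3x3 intrinsics, pixels), "rvec" (rotation vector, rad) and "tvec" (3), from world to camera coordinates, as OpenCV has them; the wrist camera has in their place "T_tool_cam" (4x4, takes a point from camera to tool coordinates, whose origin is the TCP and whose axes are the flange's). Camera axes: x right, y down, z forward; pixel columns grow to the right and rows downward; lengths in m; the calibration is good to about 2 mm. The wrist camera is an equidistant fisheye: a pixel r from the principal point sees the ray r / f radians off the axis. A picture is of the moment at which its call begins: read the wrist's pose just before it. There is no depth.
- workorder.sign_off(): hands the job in, once; it reports no verdict.
The state is a dict: "clock": time; "joints": joint angles; "dq": joint speeds; "joint_efforts": joint torques, N m; "position": TCP position; "ee_rot": TCP orientation; "force": force on the tool from outside, world axes, zero at the start; "ft_torque": the same for the moment, N m; "width": opening from 0.0 (shut) to 1.0 (fully open).
Only numpy, scipy, OpenCV 4.12 (cv2) and the standard library are available. Lean on these libraries where they do the work, as an engineer would, in place of code of your own. Each camera call takes 0.05 s, during which the arm holds its last target.

## Task

Set the pipe stub up for welding in the vee fixture: lay it gently on the sloping loading chute, parallel to the vee, and let it roll down and settle in the vee; with the clamp still open, slide it along the vee until its end sits against the stop plate and let go of it; then swing the red handle all the way over so that the toggle clamp locks the pipe down. Leave the other things on the bench where they are.

Things in the scene. Friction and masses are not known exactly. Their poses are not given: they have to be found in the camera images.
- pipe: light grey steel pipe stub lying on the bench, 80 mm long, outside diameter 33.6 mm; y axis along the pipe. The origin lies on its outer surface and turns as it rolls: read its middle from pipe_center. About 0.1 kg; stays put on the level bench. Take it by the outside
- pipe_center (a point): middle of the pipe stub, on its axis (17 mm above the bench at the start); its y axis runs along the pipe, either way round
- vee_fixture: vee fixture on a dark base plate (238 x 146 x 12 mm), fixed to the bench. Origin on the bench under the vee's middle; x = the way the pipe rolls, y = along the vee to the stop plate, z up. In mm: 90 degree vee, apex z 18, y -36 to 34; near lip x -18, z 36; far flank to x 40, z 48; stop plate face y 40, z to 68; column and overhead clamp x -14 to 75, y -8 to 40, so the pipe cannot go in from above
- vee_seat (a point): where the middle of the pipe lies when it is home in the vee and against the stop plate (41.8 mm above the bench, the pipe's top then at 58.6 mm); axes as the fixture's, the pipe lies along y. The pipe's free end, away from the stop plate, is then at y -40 mm from here and is open to a push along +y from above the vee's end
- chute: grey sheet-metal loading chute, in the fixture's frame: deck falls 14 degrees along +x from x -146 mm (68 mm high, with an 11 mm back lip) to the vee's lip at x -18. Side cheeks, 10 mm high, at y -67 and 37 for x -144 to -52. A pipe laid along y between them rolls down by itself once no finger stands below it, and settles in the vee a few to 27 mm short of the stop plate
- chute_middle (a point): a point on the chute's deck midway between the cheeks, 98 mm before the vee (fixture frame x -98, y -15, z 56 mm): a good place to lay the pipe along y, its axis then 17.3 mm above this point; axes as the fixture's (x and y level)
- clamp_handle (a joint): toggle clamp handle, rad: 0 = straight up (open), grows as it swings over towards the fixture's +x, away from the chute; 1.55 = end stop, handle level, over centre and locked. Axis along the fixture's y. Steady friction 0.25 N m, stays where left; takes a little more at the end. Starts at 0 to 0.2. It drives a rubber pad straight down; the pad meets a seated pipe at about 1.05 rad
- handle_grip (a point): on the axis of the handle's round red grip (19 mm diameter), 95 mm from the hinge axis; the grip covers 38 to 114 mm from the hinge axis; its z axis points along the handle, away from the hinge. It is free from both sides and from above
- clamp_pivot (a point): point on the handle's hinge axis, in the middle of the clamp, 166 mm above the bench (fixture frame x 0, y 16 mm); axes as the fixture's
- pad: black rubber pad (18 mm diameter) under the clamp's plunger, over the vee; origin in the middle of its underside, which is 78 mm above the bench when the clamp is fully open. It is sprung and moves with the handle
- tube_offcut: dark square-tube offcut, 40 x 85 x 40 mm, loose on the bench; not part of the job; origin under its middle
- coupon: flat grey steel coupon, 120 x 60 x 6 mm, loose on the bench; not part of the job; origin under its middle
- magnet_square: flat red welding magnet, 105 x 105 x 17 mm, loose on the bench; not part of the job; origin under its middle

How it is judged:
On the way, in this order (a step that is already met when the one before it is completed fails the run):
1. the pipe lies or rolls on the loading chute (contact force between pipe and chute above 0.1 N), for 0.04 s.
2. with the clamp still open, the pipe lies let go and at rest in the vee, its end against the stop plate (x of pipe_center in the frame of vee_fixture between -0.003 and 0.003 m and z of pipe_center in the frame of vee_fixture between 0.038 and 0.0447 m and angle between the y axis of pipe and the y axis of vee_fixture, either way round below 0.05 rad and y of pipe_center in the frame of vee_fixture between -0.003 and 0.003 m and contact force between the fingers and pipe below 0.05 N and linear speed of pipe below 0.03 m/s and value of joint clamp_handle below 0.6 rad), for 0.2 s.
3. the handle is fully over and the pad presses on the pipe (value of joint clamp_handle above 1.47 rad and contact force between pad and pipe above 4 N), for 0.2 s.
At the end, for the whole second after the job is handed in: Pipe on both vee flanks (axis within 3 mm of home sideways and in height, 0.05 rad of the vee), its end within 3 mm of the stop plate, at rest and let go; clamp handle fully over (beyond 1.47 of 1.55 rad), the pad pressing on the pipe with over 4 N (all of step 3 and x of pipe_center in the frame of vee_fixture between -0.003 and 0.003 m and z of pipe_center in the frame of vee_fixture between 0.038 and 0.0447 m and angle between the y axis of pipe and the y axis of vee_fixture, either way round below 0.05 rad and y of pipe_center in the frame of vee_fixture between -0.003 and 0.003 m and contact force between the fingers and pipe below 0.05 N and linear speed of pipe below 0.03 m/s); the robot touches nothing.
It fails at once if the pipe is dropped or thrown (faster than 0.9 m/s while not held) (contact force between the fingers and pipe below 0.05 N and linear speed of pipe above 0.9 m/s).
It fails at once if the square-tube offcut is pushed more than 30 mm from its place (distance of tube_offcut from where it was at the start of the episode above 0.03 m).
It fails at once if the steel coupon is pushed more than 30 mm from its place (distance of coupon from where it was at the start of the episode above 0.03 m).
It fails at once if the red magnet is pushed more than 30 mm from its place (distance of magnet_square from where it was at the start of the episode above 0.03 m).
It also fails if it takes over 61 s, if anything falls off the work surface, if the arm or the gripper's body presses on something with over 40 N, if the wrist force passes 120 N, or if a joint passes its speed limit or range.

## Working session

There is one attempt and no reset: what is moved stays moved. The work goes in short steps, Python scripts to look and compute and a shell command to move; the robot and the scene stay as the last step left them, time stands still between calls to the robot, and variables do not carry over. Pictures are saved under pics/ and viewed, and the job is handed in when it is done.

```bash
ls; mkdir -p pics; python3 - <<'E'
from cell import arm, eyes, workorder
import cv2
print(arm.observe())
for n in ["scene","side","wrist"]:
    im=eyes.get_image(n); cv2.imwrite(f"pics/{n}0.png",im["frame"])
    print({k:v for k,v in im.items() if k!="frame"})
E
```

```text
pics
{'clock': 0.0, 'joints': array([-1.26559058,  0.43522278,  0.02499599,  1.57412106, -0.01159478,
        1.13400045, -0.07515328]), 'dq': array([ 0.00080989,  0.00083743, -0.00095952, -0.00190612, -0.00098985,
        0.00192317,  0.00034327]), 'joint_efforts': array([ 2.79831856e-04, -6.67848086e+01,  9.85180065e-01, -3.14450061e+01,
       -6.04993757e-02,  4.27959440e-02,  1.55881994e-04]), 'position': array([0.24773171, 0.57323363, 0.2259361 ]), 'ee_rot': array([-6.36334537e-01, -3.07630071e+00,  2.50990384e-03]), 'force': array([ 0.95130505, -0.12223286, -0.27698888]), 'ft_torque': array([-0.01548991,  0.00010141, -0.00598226]), 'width': 0.9978635284384095}
{'intrinsics': array([[566.10133543,   0.        , 316.74793415],
       [  0.        , 566.10133543, 239.66283599],
       [  0.        ,   0.        ,   1.        ]]), 'rvec': array([ 2.06674539, -0.69275052,  0.38503819]), 'tvec': array([-0.38819167,  0.38677825,  1.18900406])}
{'intrinsics': array([[550.29453915,   0.        , 319.10177008],
       [  0.        , 550.29453915, 239.40615911],
       [  0.        ,   0.        ,   1.        ]]), 'rvec': array([ 2.0448141 , -0.03343314,  0.04022518]), 'tvec': array([-0.56974045,  0.17730859,  1.23271256])}
{'intrinsics': array([[371.64829954,   0.        , 312.06232553],
       [  0.        , 371.64829954, 235.33189176],
       [  0.        ,   0.        ,   1.        ]]), 'T_tool_cam': array([[-9.44817951e-04, -9.69988077e-01, -2.43150647e-01,
         6.58138709e-02],
       [ 9.99999553e-01, -9.09814709e-04, -2.56253108e-04,
         4.47786901e-04],
       [ 2.73404246e-05, -2.43150780e-01,  9.69988504e-01,
        -1.57889455e-01],
       [ 0.00000000e+00,  0.00000000e+00,  0.00000000e+00,
         1.00000000e+00]])}
```

View pics/scene0.png

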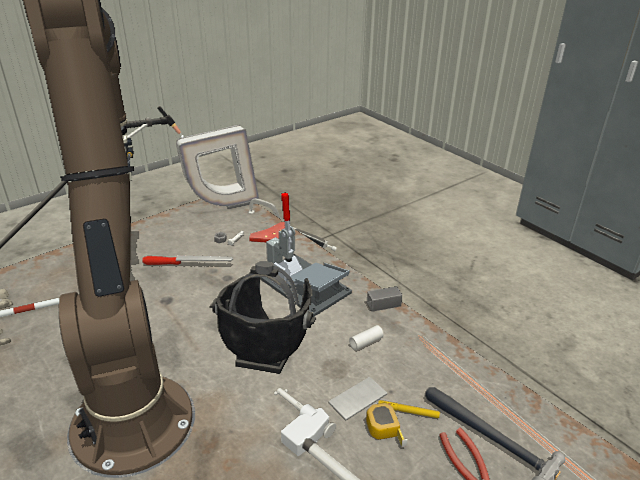

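View pics/side0.png

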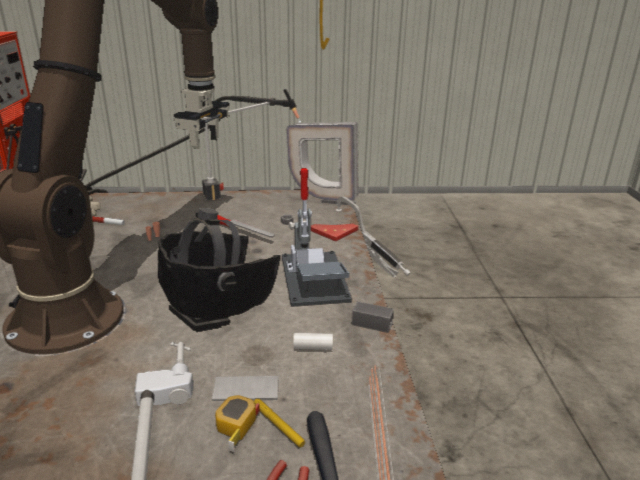

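View pics/wrist0.png

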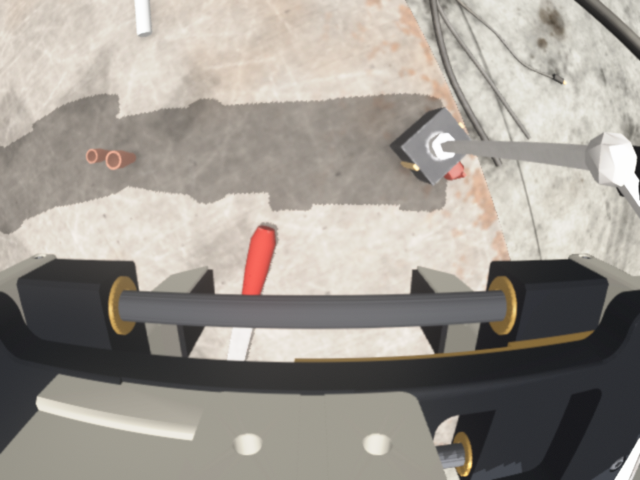

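The pipe is at scene (366,337) and side (313,342). The fixture is at scene (310,275) and side (316,275), and the handle at side (304,185). I'll zoom in next.

```bash
python3 - <<'E'
import cv2
s=cv2.imread("pics/scene0.png");d=cv2.imread("pics/side0.png")
cv2.imwrite("pics/zs.png",cv2.resize(s[185:355,230:415],None,fx=4,fy=3.5,interpolation=cv2.INTER_CUBIC))
cv2.imwrite("pics/zd.png",cv2.resize(d[160:360,260:410],None,fx=4,fy=3,interpolation=cv2.INTER_CUBIC))
E
```

```text
(no output)
```

View pics/zs.png

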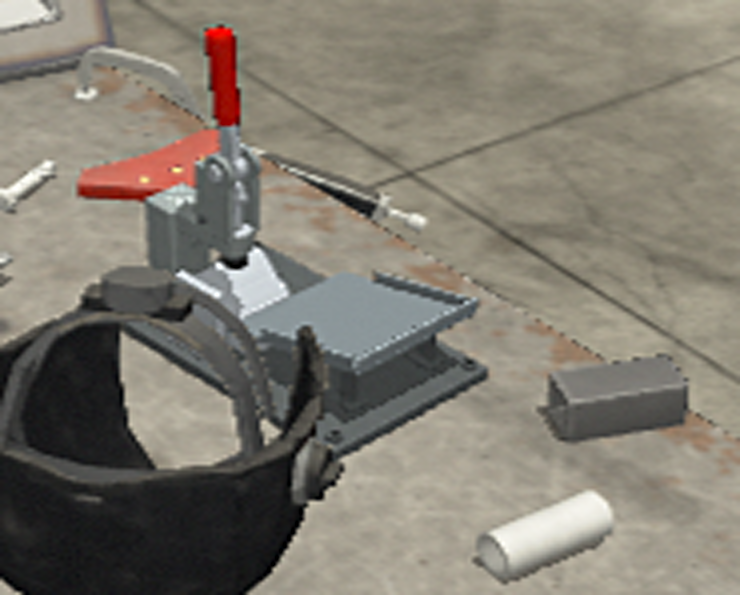

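View pics/zd.png

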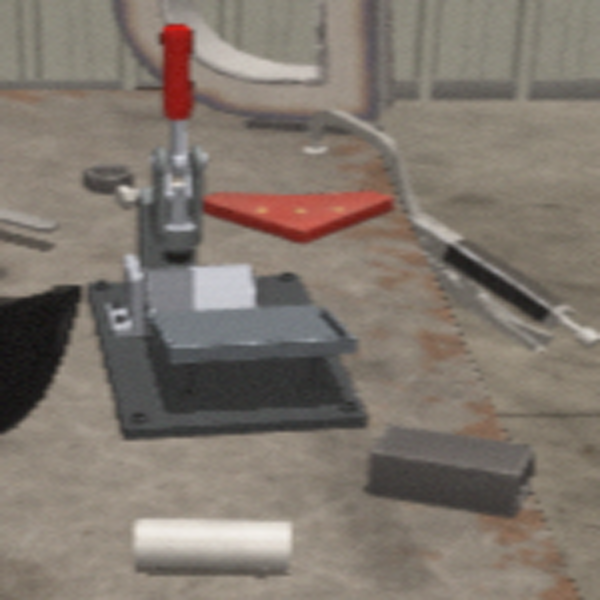

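```bash
cat > h.py <<'E'
import numpy as np, cv2
from scipy.spatial.transform import Rotation as R
from cell import arm, eyes
def cam(n):
    im=eyes.get_image(n); return im
def ray(im,uv):
    r=R.from_rotvec(im["rvec"]).as_matrix(); K=im["intrinsics"]
    d=r.T@np.linalg.inv(K)@np.array([uv[0],uv[1],1.]); return -r.T@im["tvec"], d/np.linalg.norm(d)
def wray(im,st,uv):
    K=im["intrinsics"]; a=(np.array(uv)-K[:2,2])/K[0,0]; t=np.linalg.norm(a)
    d=np.array([*(a/max(t,1e-9)*np.sin(t)),np.cos(t)]); T=im["T_tool_cam"]; Rw=R.from_rotvec(st["ee_rot"]).as_matrix()
    return Rw@T[:3,3]+st["position"], Rw@T[:3,:3]@d
def wproj(im,st,P):
    T=im["T_tool_cam"]; Rw=R.from_rotvec(st["ee_rot"]).as_matrix()
    p=T[:3,:3].T@(Rw.T@(np.array(P)-st["position"])-T[:3,3]); r=np.hypot(p[0],p[1]); t=np.arctan2(r,p[2])
    return im["intrinsics"][:2,2]+im["intrinsics"][0,0]*t*p[:2]/r
def proj(im,P):
    return cv2.projectPoints(np.array([P],float),im["rvec"],im["tvec"],im["intrinsics"],None)[0].ravel()
def plane(o,d,z): return o+d*(z-o[2])/d[2]
def tri(rays):
    A=np.zeros((3,3));b=np.zeros(3)
    for o,d in rays:
        M=np.eye(3)-np.outer(d,d);A+=M;b+=M@o
    p=np.linalg.solve(A,b); return p,[np.linalg.norm((np.eye(3)-np.outer(d,d))@(p-o)) for o,d in rays]
E
python3 - <<'E'
from h import *
S=cam("scene");D=cam("side")
def zs(u,v): return (230+u/4,185+v/3.5)
def zd(u,v): return (260+u/4,160+v/3)
def t(n,a,b): print(n,*[np.round(x,4) for x in tri([ray(S,a),ray(D,b)])])
t("handle top",zs(220,30),zd(177,28))
t("handle bottom red",zs(228,122),zd(178,118))
t("pipe c",zs(545,533),zd(213,545))
t("chute near-left(lip top) ",zs(352,368),zd(170,360))
t("chute near-right",zs(478,300),zd(355,352))
t("base near-left z12",zs(335,450),zd(125,434))
t("base near-right z12",zs(487,372),zd(366,424))
for n,im,f,l in(("S",S,zs,[(335,450),(487,372)]),("D",D,zd,[(125,434),(366,424),(92,285),(300,275)])):
    for p in l: print(n,p,plane(*ray(im,f(*p)),0.012))
for n,im,f,l in(("S",S,zs,[(480,550),(610,500)]),("D",D,zd,[(135,545),(290,545)])):
    for p in l: print(n,p,plane(*ray(im,f(*p)),0.02))
E
```

```text
handle top [0.5404 0.2068 0.2796] [0.0024 0.0024]
handle bottom red [0.5409 0.201  0.2041] [0.002 0.002]
pipe c [ 0.5541 -0.1137  0.0163] [0.0023 0.0023]
chute near-left(lip top)  [0.5343 0.0561 0.0638] [0.0029 0.0029]
chute near-right [0.6433 0.06   0.0713] [0.0064 0.0064]
base near-left z12 [0.5082 0.0392 0.0082] [0.0039 0.0039]
base near-right z12 [0.6508 0.0548 0.0046] [0.0033 0.0033]
S (335, 450) [0.50923869 0.04041957 0.012     ]
S (487, 372) [0.64815441 0.05191831 0.012     ]
D (125, 434) [0.50673295 0.02721641 0.012     ]
D (366, 424) [0.64766763 0.03824212 0.012     ]
D (92, 285) [0.48362586 0.26607714 0.012     ]
D (300, 275) [0.6253414  0.28278566 0.012     ]
S (480, 550) [ 0.51074702 -0.10302268  0.02      ]
S (610, 500) [ 0.60864785 -0.11277163  0.02      ]
D (135, 545) [ 0.51251396 -0.12095356  0.02      ]
D (290, 545) [ 0.59270851 -0.12280311  0.02      ]
```

```bash
python3 -m inch '[[[0,0,0,-45,8.4],[0,0,0,-45,8.4],[0,0,0,-45,8.4],[0,0,0,-45,8.4],[0,0,0,0,8.4],[0,0,0,0,8.4],[0,0,0,0,8.4],[0,0,0,0,8.4]]]'
```

```text
clock: 1.05
position: [0.2476, 0.5725, 0.4127]
ee_rot: [2.261, 2.18, -0.006]
force: [0.5, 0.4, 0.6]
width: 1.002
```

```bash
python3 -m inch '[[[0,-45,25,0,0],[0,-45,25,0,0],[0,-45,25,0,0],[0,-45,25,0,0],[0,-45,25,0,0],[0,-45,25,0,0],[0,-45,25,0,0],[0,-45,25,0,0],[0,-45,25,0,0],[0,-45,25,0,0],[0,-45,25,0,0],[0,-45,25,0,0]]]'
python3 - <<'E'
from h import *
st=arm.observe();im=cam("wrist");cv2.imwrite("pics/w1.png",im["frame"]);print(st["position"],st["ee_rot"],st["joints"])
im=cam("side");cv2.imwrite("pics/d1.png",im["frame"])
E
```

```text
clock: 2.25
position: [0.5147, 0.038, 0.4115]
ee_rot: [-2.252, -2.189, 0.004]
force: [0.5, 1.2, 0.2]
width: 1.001
[0.51465525 0.03803859 0.41148904] [-2.25198728 -2.18892271  0.00387039] [-0.7363558   0.15829949  0.6781182   1.54707194 -0.09873543  1.47389555
 -0.08293758]
```

View pics/w1.png

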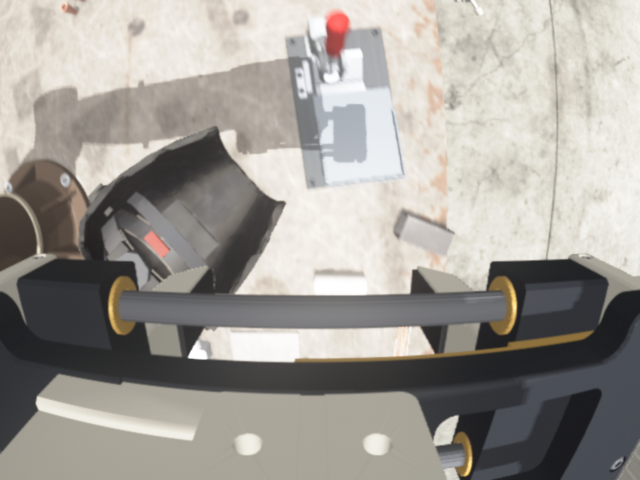

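View pics/d1.png

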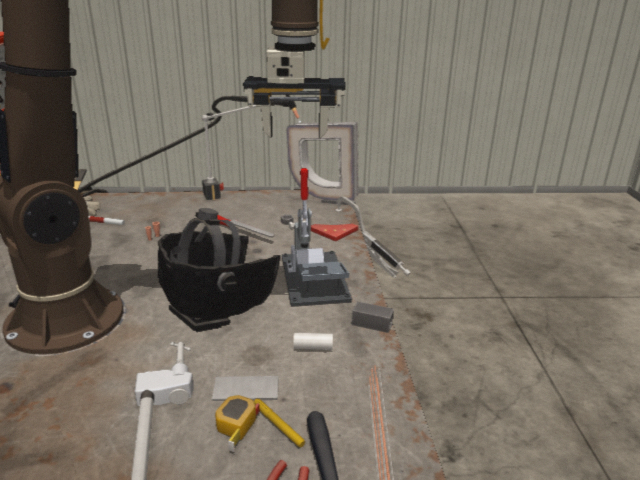

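```bash
python3 - <<'E'
import cv2
w=cv2.imread("pics/w1.png")
cv2.imwrite("pics/zw.png",cv2.resize(w[10:205,270:420],None,fx=4,fy=3,interpolation=cv2.INTER_CUBIC))
cv2.imwrite("pics/zw2.png",cv2.resize(w[120:340,80:460],None,fx=2.1,fy=2.1,interpolation=cv2.INTER_CUBIC))
E
```

```text
(no output)
```

View pics/zw.png

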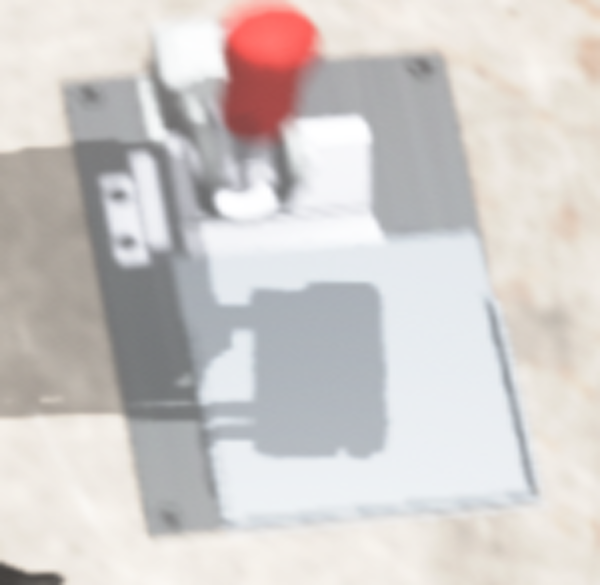

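View pics/zw2.png

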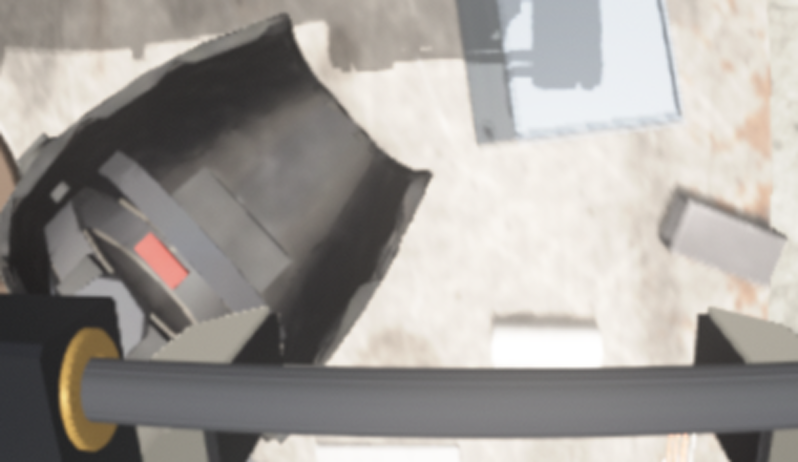

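```bash
cat > m1.py <<'E'
from h import *
import pickle
st=dict(position=np.array([0.51465525,0.03803859,0.41148904]),ee_rot=np.array([-2.25198728,-2.18892271,0.00387039]))
im=cam("wrist");S=cam("scene");D=cam("side")
zw=lambda U,V:(270+U/4,10+V/3)
zs=lambda u,v:(230+u/4,185+v/3.5)
zd=lambda u,v:(260+u/4,160+v/3)
W=lambda p:wray(im,st,p)
E
python3 - <<'E'
from m1 import *
for n,p,z in [("TL",(63,85),.012),("TR",(445,52),.012),("NL",(150,535),.012),("lipNL",(222,522),.079),("lipNR",(538,495),.079),("deckL",(203,252),.036),("deckR",(478,232),.036),("cheekRtop far",(490,297),.0553)]:
    print(n,plane(*W(zw(*p)),z))
# tri with side
print("NL",tri([W(zw(150,535)),ray(D,zd(125,434))]))
print("TL",tri([W(zw(63,85)),ray(D,zd(92,285))]))
print("lipNR",tri([W(zw(538,495)),ray(D,zd(355,352))]))
print("lipNR3",tri([W(zw(538,495)),ray(D,zd(355,350)),ray(S,zs(478,300))]))
print("handletop",tri([W(zw(272,35)),ray(D,zd(177,28)),ray(S,zs(220,30))]))
print("helmet tip",tri([W((284,204)),ray(D,(280,258))]))
w=lambda U,V:(80+U/2.1,120+V/2.1)
print("pipe top corners",plane(*W(w(493,318)),.03),plane(*W(w(603,320)),.03))
print("helmet low (z 0.05)",plane(*W(w(325,355)),.05), plane(*W(w(430,172)),.12),plane(*W(w(380,275)),.1))
E
```

```text
TL [0.48036632 0.26780896 0.012     ]
TR [0.62481037 0.28479274 0.012     ]
NL [0.50599649 0.03679539 0.012     ]
lipNL [0.53123144 0.04998826 0.079     ]
lipNR [0.63807537 0.06052101 0.079     ]
deckL [0.5292853  0.17521031 0.036     ]
deckR [0.62831161 0.18509308 0.036     ]
cheekRtop far [0.62762399 0.15138286 0.0553    ]
NL (array([0.50626645, 0.03607839, 0.00604695]), [np.float64(0.00038044100362516145), np.float64(0.0003804410036251224)])
TL (array([0.4819439 , 0.26803839, 0.01104394]), [np.float64(0.0016360172733848126), np.float64(0.0016360172733847192)])
lipNR (array([0.64128755, 0.05927562, 0.06496506]), [np.float64(0.00026438816743638074), np.float64(0.00026438816743617604)])
lipNR3 (array([0.64178836, 0.05953157, 0.07255655]), [np.float64(0.0020848709283962487), np.float64(0.0052551110401601745), np.float64(0.006248537325032547)])
handletop (array([0.53899458, 0.20251813, 0.28139215]), [np.float64(0.0009851456972219386), np.float64(0.002423619808256954), np.float64(0.0030558901392368993)])
helmet tip (array([0.48123001, 0.03339294, 0.13243661]), [np.float64(0.001598888421233134), np.float64(0.0015988884212331943)])
pipe top corners [ 0.51337837 -0.08924171  0.03      ] [ 0.59458116 -0.09355463  0.03      ]
helmet low (z 0.05) [ 0.39036266 -0.10817623  0.05      ] [0.47962991 0.03395683 0.12      ] [ 0.44324402 -0.03364519  0.1       ]
```

```bash
python3 -m inch '[[[0,-42,6,0,0],[0,-42,6,0,0],[0,-42,6,20,0],[0,-42,6,30,0],[0,-42,6,40,0],[0,-25,6,40,0],[0,0,0,0,0]]]'
python3 - <<'E'
from h import *
st=arm.observe();im=cam("wrist");cv2.imwrite("pics/w2.png",im["frame"]);print(st["position"],st["ee_rot"],st["joints"])
import pickle;pickle.dump((st,{k:v for k,v in im.items()}),open("w2.pkl","wb"))
E
```

```text
clock: 3.2
position: [0.5484, -0.1791, 0.2812]
ee_rot: [-2.215, -2.222, -0.004]
force: [-0.0, 1.3, -0.1]
width: 1.003
[ 0.54836887 -0.17911962  0.28119748] [-2.21471671 -2.22163229 -0.00438191] [-0.31048065  0.36791777  0.75255711  1.6534865  -0.26857379  1.22889346
  0.50359371]
```

View pics/w2.png

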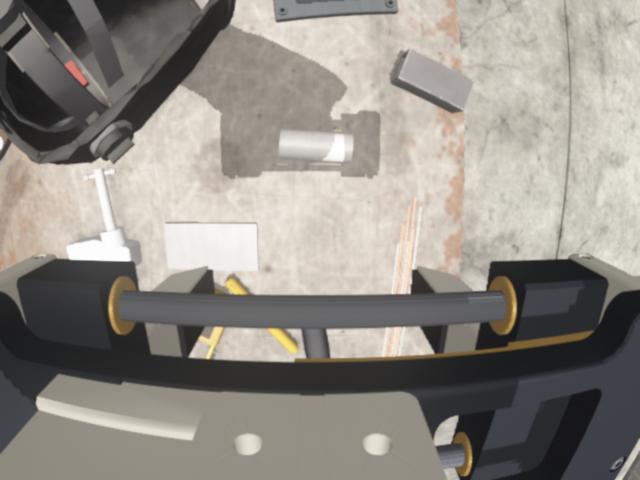

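```bash
python3 - <<'E'
import cv2
w=cv2.imread("pics/w2.png")
cv2.imwrite("pics/zw3.png",cv2.resize(w[110:180,260:370],None,fx=7,fy=7,interpolation=cv2.INTER_CUBIC))
E
```

```text
(no output)
```

View pics/zw3.png

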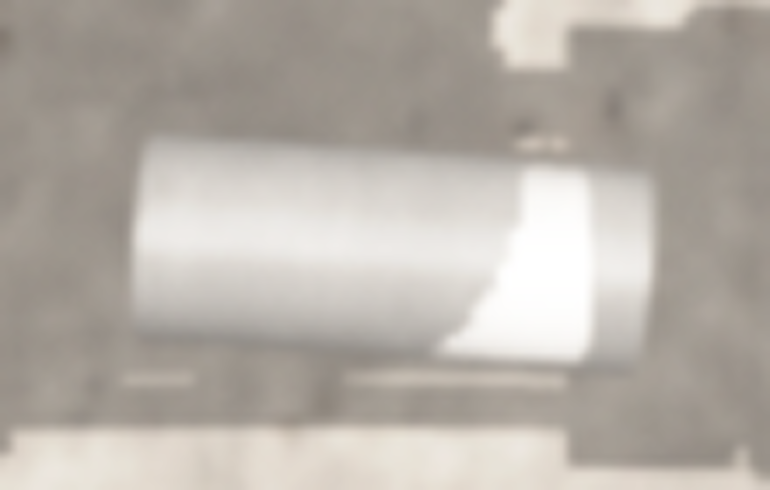

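```bash
python3 - <<'E'
from h import *
import pickle
st,im=pickle.load(open("w2.pkl","rb"))
Z=lambda U,V:wray(im,st,(260+U/7,110+V/7))
def b(p,q,z=.0168):
    o,d1=Z(*p);_,d2=Z(*q);d=d1+d2; return plane(o,d,z)
L=b((142,135),(140,335));Rr=b((650,172),(645,370))
print(L,Rr,(L+Rr)/2,np.linalg.norm(L-Rr),np.degrees(np.arctan2(*(Rr-L)[[1,0]])))
Rw=R.from_rotvec(st["ee_rot"]).as_matrix();print(Rw)
E
```

```text
[ 0.51115491 -0.11132588  0.0168    ] [ 0.59296609 -0.11686471  0.0168    ] [ 0.5520605 -0.1140953  0.0168   ] 0.08199845916797907 -3.8731658269599833
[[-0.00311429  0.99999431 -0.00129482]
 [ 0.99998142  0.00312103  0.00523552]
 [ 0.00523954 -0.00127849 -0.99998546]]
```

```bash
python3 -m inch '[[[0,32,2,0,4.1],[0,33,2,20,0],[0,0,0,45,0],[0,0,0,45,0],[0,0,0,45,0],[0,0,0,40,0],[0,0,0,15,0],[0,0,0,0,0]]]'
python3 - <<'E'
from h import *
st=arm.observe();im=cam("wrist");cv2.imwrite("pics/w3.png",im["frame"]);print(st["position"],st["ee_rot"],st["joints"])
Rw=R.from_rotvec(st["ee_rot"]).as_matrix();print(Rw)
d=np.array([.552,-.114,.013])-st["position"];print("tool mm",Rw.T@d*1e3)
im=cam("side");cv2.imwrite("pics/d3.png",cv2.resize(im["frame"][200:400,200:440],None,fx=3,fy=3))
E
```

```text
clock: 4.05
position: [0.5693, -0.0848, 0.0787]
ee_rot: [2.263, 2.176, 0.043]
force: [-0.1, -0.2, 0.8]
width: 0.998
[ 0.56931599 -0.08480088  0.07872764] [2.26303092 2.17635795 0.04310818] [-0.3503552   0.56768567  0.6013044   1.90813434 -0.47444892  0.78929142
  0.4763097 ]
[[ 0.03883714  0.99902735  0.02088136]
 [ 0.99907064 -0.03921285  0.01789453]
 [ 0.01869594  0.02016698 -0.99962181]]
tool mm [-31.07333036 -17.47969661  64.818693  ]
```

View pics/w3.png

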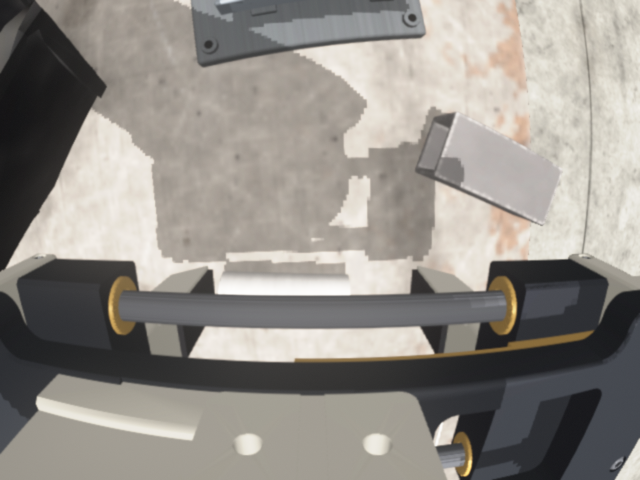

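View pics/d3.png

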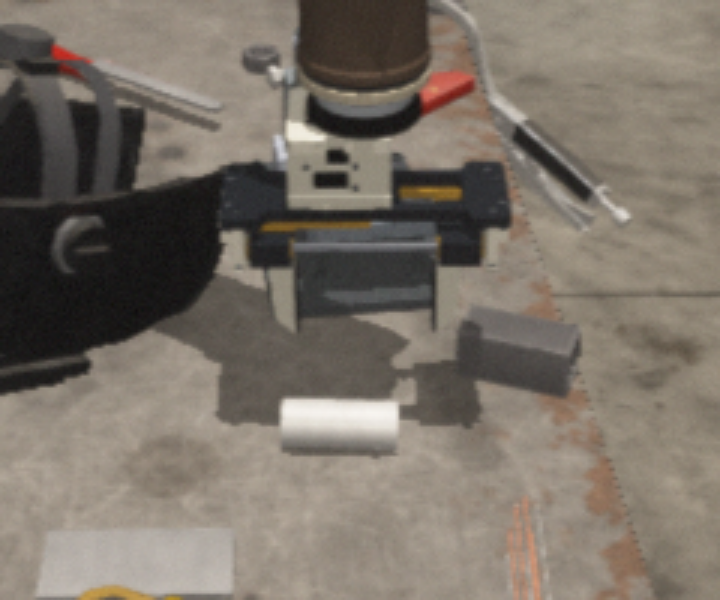

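```bash
cat > tgt.py <<'E'
from h import *
import sys
def go(x,y,z,head):  # head = desired heading of tool y, deg
    st=arm.observe();Rw=R.from_rotvec(st["ee_rot"]).as_matrix()
    h=np.degrees(np.arctan2(Rw[1,1],Rw[0,1]))
    print("pos",st["position"].round(4),"head %.2f tilt x %.2f y %.2f deg"%(h,*np.degrees(Rw[2,:2])),"F",st["force"].round(1),"w %.4f t %.2f"%(st["width"],st["clock"]))
    print("tool mm",(Rw.T@(np.array([x,y,z])-st["position"])*1e3).round(1),"turn %.2f"%((h-head+180)%360-180))
if __name__=="__main__": go(*map(float,sys.argv[1:]))
E
python3 -m inch '[[[0,-15,-9,0,0],[0,-15,-9,0,0],[0,0,0,0,0]]]'; python3 tgt.py .552 -.114 .013 -3.9
```

```text
clock: 4.45
position: [0.5526, -0.117, 0.0842]
ee_rot: [2.256, 2.173, 0.054]
force: [-0.5, -0.1, 0.1]
width: 1.001
pos [ 0.5526 -0.117   0.0842] head -2.15 tilt x 1.05 y 1.74 deg F [-0.5 -0.1  0.1] w 1.0011 t 4.45
tool mm [ 1.7 -2.8 71.2] turn 1.75
```

```bash
python3 -m inch '[[[0,0,-1,18,1.7],[0,1,-1,18,0],[0,0,0,18,0],[0,0,0,0,0]]]'; python3 tgt.py .552 -.114 .013 -3.9; python3 - <<'E'
from h import *
im=cam("side");cv2.imwrite("pics/d4.png",cv2.resize(im["frame"][260:380,240:400],None,fx=5,fy=5))
E
```

```text
clock: 4.85
position: [0.5538, -0.1187, 0.033]
ee_rot: [2.292, 2.127, 0.063]
force: [-0.2, 0.7, 0.1]
width: 0.997
pos [ 0.5538 -0.1187  0.033 ] head -4.29 tilt x 1.15 y 2.15 deg F [-0.2  0.7  0.1] w 0.9969 t 4.85
tool mm [ 4.2 -2.9 20. ] turn -0.39
```

View pics/d4.png

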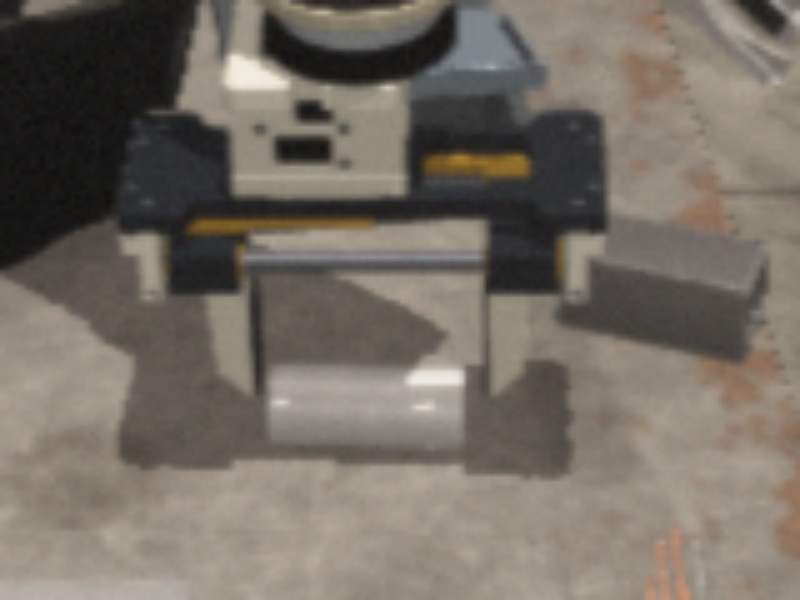

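```bash
python3 -m inch '[[[0,2,-2,10,0],[0,2,-1,9,0],[0,0,0,0,0]]]'; python3 tgt.py .552 -.114 .013 -3.9
```

```text
clock: 5.2
position: [0.5538, -0.1149, 0.0162]
ee_rot: [2.29, 2.124, 0.068]
force: [0.1, -0.2, -0.3]
width: 1.0
pos [ 0.5538 -0.1149  0.0162] head -4.34 tilt x 1.15 y 2.45 deg F [ 0.1 -0.2 -0.3] w 1.0001 t 5.20
tool mm [ 0.7 -2.   3.2] turn -0.44
```

```bash
python3 -m inch '[[[0,1,-2,3,0],[0.3,0,0,0,0],[0.3,0,0,0,0],[0.3,0,0,0,0],[0.3,0,0,0,0]]]' 15; python3 tgt.py .552 -.114 .013 -3.9
```

```text
clock: 5.7
position: [0.5523, -0.1135, 0.0136]
ee_rot: [2.289, 2.124, 0.069]
force: [-0.0, -1.1, -0.7]
width: 0.872
pos [ 0.5523 -0.1135  0.0136] head -4.32 tilt x 1.15 y 2.49 deg F [-0.  -1.1 -0.7] w 0.8723 t 5.70
tool mm [-0.5 -0.3  0.6] turn -0.42
```

```bash
python3 -m inch '[[[0.3,0,0,-15,0],[0.3,0,0,-25,0],[0.3,0,0,-25,0],[0.3,0,0,-25,0],[0.3,0,0,-25,0],[0.3,0,0,-20,-3],[0.3,0,0,-10,-3],[0.3,0,0,0,-3]]]'; python3 tgt.py .5805 .1032 .16 6.2; python3 - <<'E'
from h import *
im=cam("side");cv2.imwrite("pics/d5.png",cv2.resize(im["frame"][180:360,230:400],None,fx=4,fy=3.3))
E
```

```text
clock: 6.5
position: [0.5441, -0.1178, 0.1712]
ee_rot: [2.112, 2.295, 0.067]
force: [0.2, 0.4, -1.3]
width: 0.876
pos [ 0.5441 -0.1178  0.1712] head 4.74 tilt x 0.70 y 2.68 deg F [ 0.2  0.4 -1.3] w 0.8756 t 6.50
tool mm [217.1  54.   16.4] turn -1.46
```

View pics/d5.png

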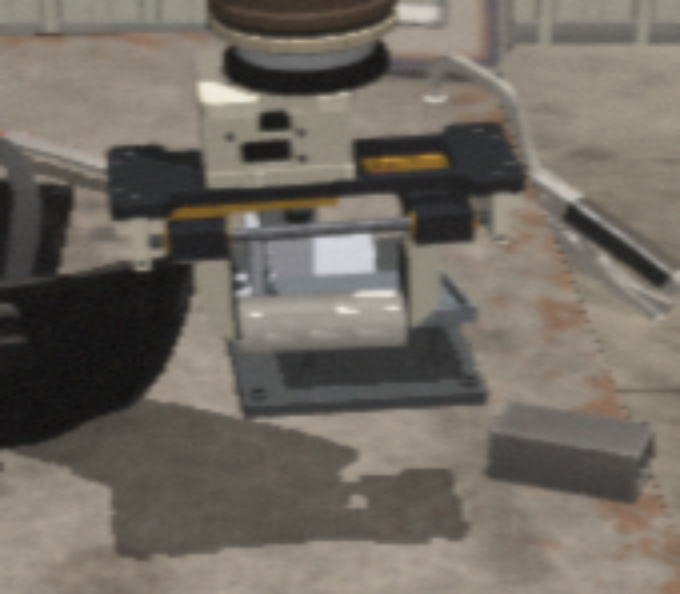

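```bash
python3 -m inch '[[[0.3,5,15,-5,-1.5],[0.3,15,17,0,0],[0.3,25,17,0,0],[0.3,30,5,0,0],[0.3,30,0,0,0],[0.3,30,0,0,0],[0.3,30,0,0,0],[0.3,25,0,0,0],[0.3,10,0,0,0],[0.3,0,0,0,0]]]'; python3 tgt.py .5805 .1032 .09 6.2; python3 - <<'E'
from h import *
im=cam("side");cv2.imwrite("pics/d6.png",cv2.resize(im["frame"][130:330,230:400],None,fx=4,fy=3))
im=cam("wrist");cv2.imwrite("pics/w6.png",im["frame"])
E
```

```text
clock: 7.55
position: [0.575, 0.0897, 0.187]
ee_rot: [2.096, 2.305, 0.064]
force: [0.7, -0.4, -1.3]
width: 0.875
pos [0.575  0.0897 0.187 ] head 5.42 tilt x 0.53 y 2.72 deg F [ 0.7 -0.4 -1.3] w 0.8749 t 7.55
tool mm [12.   2.2 97.3] turn -0.78
```

View pics/d6.png

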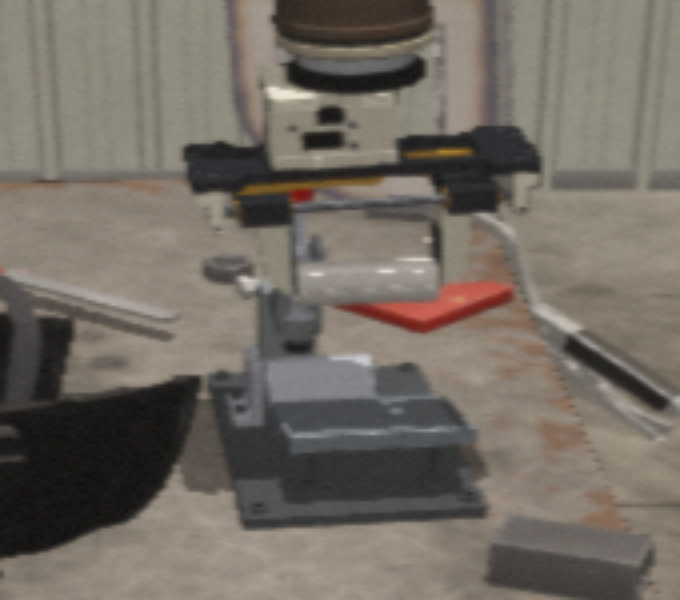

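View pics/w6.png

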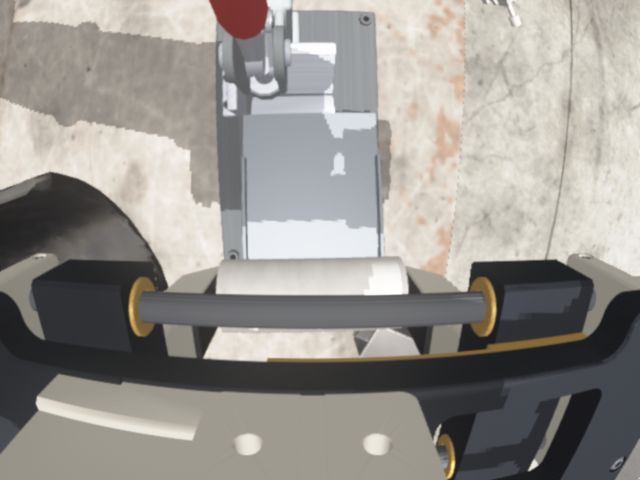

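```bash
python3 - <<'E'
from h import *
import cv2
w=cv2.imread("pics/w6.png")
cv2.imwrite("pics/zw6.png",cv2.resize(w[0:265,205:395],None,fx=4,fy=2.26,interpolation=cv2.INTER_CUBIC))
st=arm.observe()
im=cam("wrist")
def f(n,p,z): print(n,plane(*wray(im,st,p),z).round(4))
print(st["clock"],st["position"])
f("lipL",(244,114),.036);f("lipR",(378,112),.036);f("chL",(245,157),.054);f("chR",(377.5,152),.054);f("TR",(375,10),.012)
f("cheekendR",(383,255),.078)
# predictions
o=np.array([.555,.199]);a=np.radians(96.2);ux=np.array([np.cos(a),np.sin(a)]);uy=np.array([-ux[1],ux[0]])
F=lambda x,y,z:[*(o+ux*x/1e3+uy*y/1e3),z/1e3]
for n,q in dict(lipL=(-18,37,36),lipR=(-18,-67,36),chL=(-52,37,54),chR=(-52,-67,54),ceR=(-144,-67,78),ceL=(-144,37,78),stopT=(0,40,68)).items(): print(n,wproj(im,st,F(*q)).round(1))
E
```

```text
7.65 [0.57531879 0.08751157 0.18703162]
lipL [0.5176 0.1756 0.036 ]
lipR [0.6283 0.1879 0.036 ]
chL [0.5236 0.1405 0.054 ]
chR [0.6272 0.1538 0.054 ]
TR [0.6229 0.2894 0.012 ]
cheekendR [0.6357 0.0766 0.078 ]
lipL [247.3 112.4]
lipR [372.6 110.8]
chL [245.5 153.4]
chR [377.6 151.1]
ceR [382.3 271.7]
ceL [247.8 276. ]
stopT [237.6  85.2]
```

View pics/zw6.png

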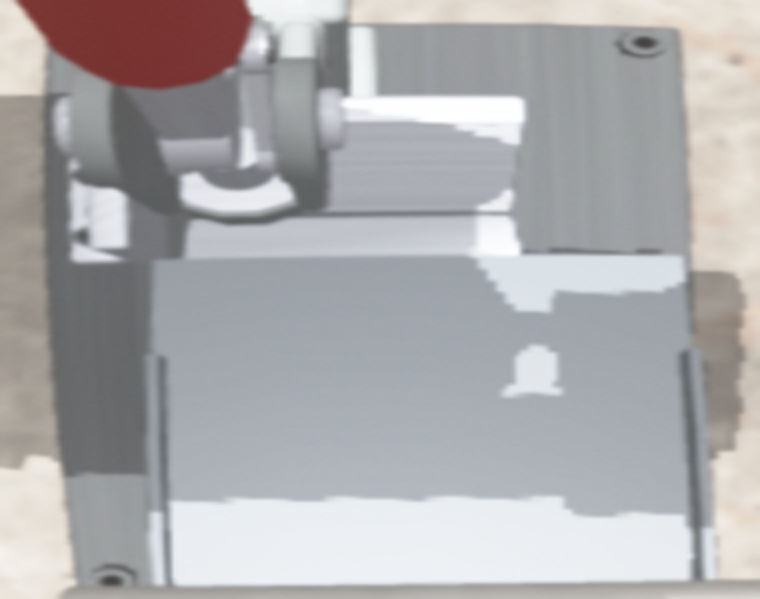

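```bash
python3 -m inch '[[[0.3,5,1,15,-0.8],[0.3,5,1,20,0],[0.3,3,1,20,0],[0.3,0,0,20,0],[0.3,0,0,15,0],[0.3,0,0,0,0]]]'; python3 tgt.py .5785 .1015 .074 6.2
```

```text
clock: 8.3
position: [0.5822, 0.0936, 0.0903]
ee_rot: [2.091, 2.305, 0.06]
force: [-0.7, -0.2, -1.1]
width: 0.876
pos [0.5822 0.0936 0.0903] head 5.56 tilt x 0.28 y 2.74 deg F [-0.7 -0.2 -1.1] w 0.8765 t 8.30
tool mm [ 8.1 -3.7 16.2] turn -0.64
```

```bash
python3 -m inch '[[[0.3,4,-2,5,-0.7],[0.3,4,-1,4,0],[0.3,0,-1,2,0],[0.3,0,0,0,0]]]'; python3 tgt.py .5785 .1015 .074 6.2
python3 - <<'E'
from h import *
im=cam("side");cv2.imwrite("pics/d7.png",cv2.resize(im["frame"][170:330,240:390],None,fx=5,fy=3.7))
im=cam("scene");cv2.imwrite("pics/s7.png",cv2.resize(im["frame"][170:330,240:390],None,fx=5,fy=3.7))
E
```

```text
clock: 8.7
position: [0.5781, 0.1002, 0.0787]
ee_rot: [2.078, 2.316, 0.06]
force: [-0.1, -0.2, -0.4]
width: 0.872
pos [0.5781 0.1002 0.0787] head 6.20 tilt x 0.21 y 2.78 deg F [-0.1 -0.2 -0.4] w 0.8724 t 8.70
tool mm [1.2 0.3 4.8] turn 0.00
```

View pics/d7.png

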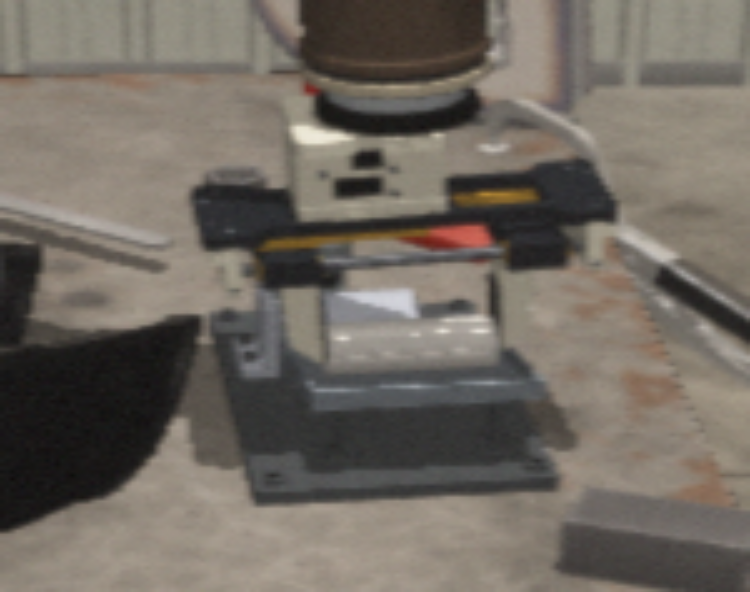

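View pics/s7.png

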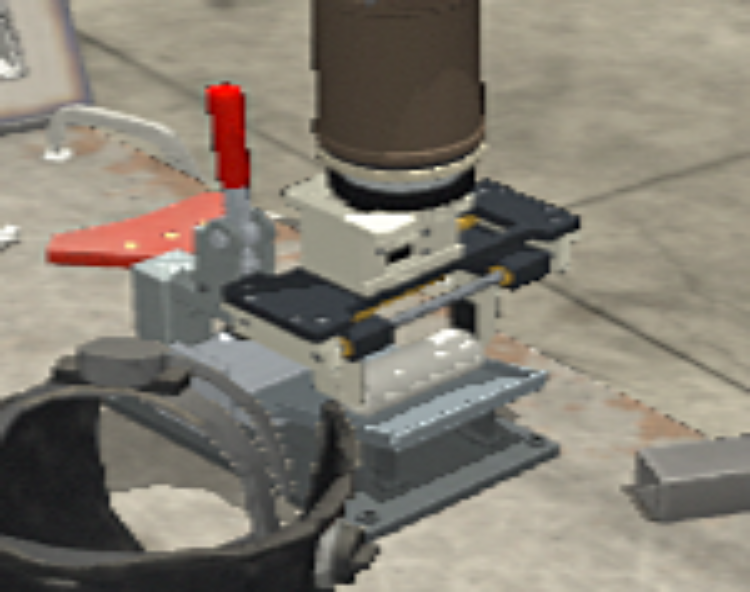

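The held pipe sits over the deck, just clear of it and behind the lip. I'll lower it gently.

```bash
python3 -m inch '[[[0.3,1,0,2,0],[0.3,0,0,2,0],[0.3,0,0,0,0]]]'; python3 tgt.py .5785 .1015 .074 6.2
```

```text
clock: 9.1
position: [0.5793, 0.1016, 0.0757]
ee_rot: [2.077, 2.315, 0.063]
force: [-0.3, 0.1, -1.0]
width: 0.878
pos [0.5793 0.1016 0.0757] head 6.21 tilt x 0.24 y 2.92 deg F [-0.3  0.1 -1. ] w 0.8777 t 9.10
tool mm [ 0.  -0.9  1.7] turn 0.01
```

```bash
python3 -m inch '[[[0.3,0,0,2,0],[0.3,0,0,2,0],[0.3,0,0,0,0]]]'; python3 tgt.py .5785 .1015 .074 6.2
```

```text
clock: 9.4
position: [0.5796, 0.1015, 0.0714]
ee_rot: [2.077, 2.315, 0.064]
force: [-0.5, 0.2, -1.1]
width: 0.879
pos [0.5796 0.1015 0.0714] head 6.20 tilt x 0.24 y 2.93 deg F [-0.5  0.2 -1.1] w 0.8788 t 9.40
tool mm [ 0.1 -0.9 -2.6] turn 0.00
```

```bash
python3 -m inch '[[[0.3,0,0,1.5,0],[0.3,0,0,0,0]]]'; python3 tgt.py .5785 .1015 .074 6.2;python3 - <<'E'
from h import *
im=cam("side");cv2.imwrite("pics/d8.png",cv2.resize(im["frame"][220:310,280:370],None,fx=8,fy=6.6,interpolation=cv2.INTER_CUBIC))
E
```

```text
clock: 9.6
position: [0.5799, 0.1016, 0.0704]
ee_rot: [2.077, 2.315, 0.064]
force: [-1.4, -0.2, 2.3]
width: 0.879
pos [0.5799 0.1016 0.0704] head 6.20 tilt x 0.26 y 2.95 deg F [-1.4 -0.2  2.3] w 0.8787 t 9.60
tool mm [ 0.1 -1.2 -3.6] turn -0.00
```

View pics/d8.png

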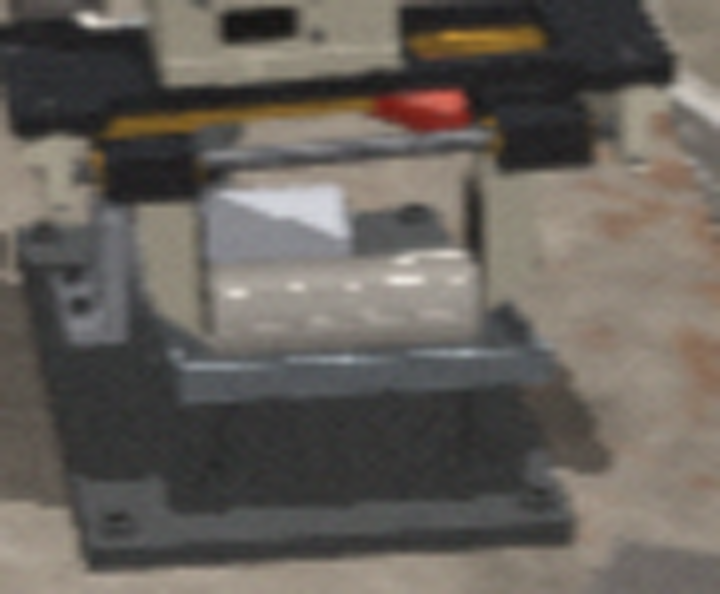

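```bash
python3 -m inch '[[[0,0,0,0,0],[0,0,0,0,0],[0,0,0,0,0],[0,0,0,0,0],[0,0,0,0,0],[0,0,0,0,0]]]'; python3 tgt.py .5785 .1015 .074 6.2;python3 - <<'E'
from h import *
im=cam("side");cv2.imwrite("pics/d9.png",cv2.resize(im["frame"][170:310,260:370],None,fx=7,fy=4.2,interpolation=cv2.INTER_CUBIC))
im=cam("wrist");cv2.imwrite("pics/w9.png",im["frame"])
E
```

```text
clock: 10.25
position: [0.5803, 0.1016, 0.0703]
ee_rot: [2.077, 2.314, 0.065]
force: [0.4, -0.7, -1.0]
width: 1.001
pos [0.5803 0.1016 0.0703] head 6.19 tilt x 0.25 y 3.00 deg F [ 0.4 -0.7 -1. ] w 1.0006 t 10.25
tool mm [ 0.1 -1.6 -3.8] turn -0.01
```

View pics/d9.png

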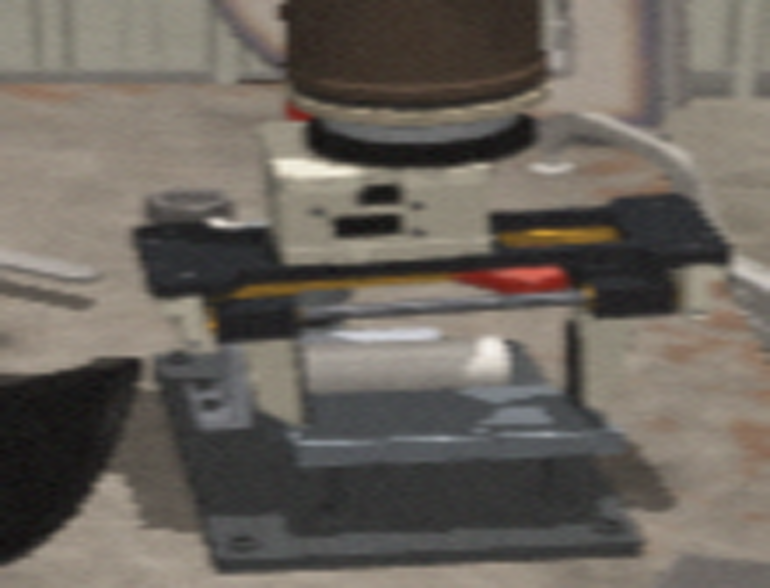

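View pics/w9.png

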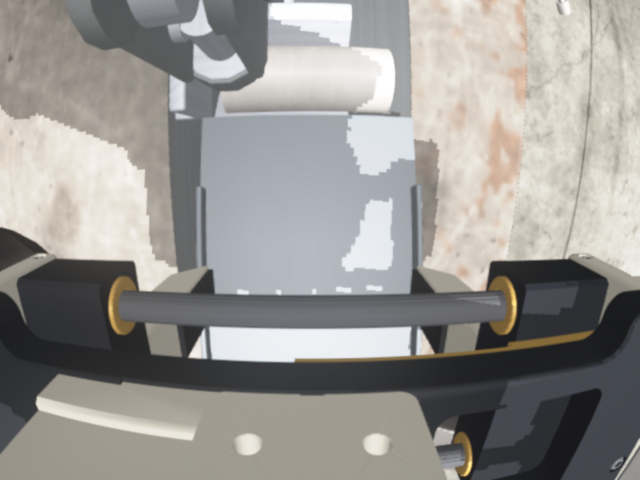

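```bash
python3 -m inch '[[[0,0,0,-20,0],[0,0,0,-45,0],[0,0,0,-45,0],[0,0,0,-45,0],[0,0,0,0,0],[0,0,0,0,0]]]'; python3 tgt.py .5785 .1015 .074 6.2;python3 - <<'E'
from h import *
print(arm.observe()["joints"].round(3))
st=arm.observe();im=cam("wrist");cv2.imwrite("pics/w10.png",im["frame"])
import pickle;pickle.dump((st,im),open("w10.pkl","wb"))
E
```

```text
clock: 10.95
position: [0.5712, 0.0996, 0.2299]
ee_rot: [2.078, 2.315, 0.061]
force: [0.2, -1.2, -0.2]
width: 0.998
pos [0.5712 0.0996 0.2299] head 6.16 tilt x 0.20 y 2.83 deg F [ 0.2 -1.2 -0.2] w 0.9983 t 10.95
tool mm [  0.6  -0.3 156.1] turn -0.04
[-0.769  0.372  0.686  1.767 -0.272  1.047  0.118]
```

View pics/w10.png

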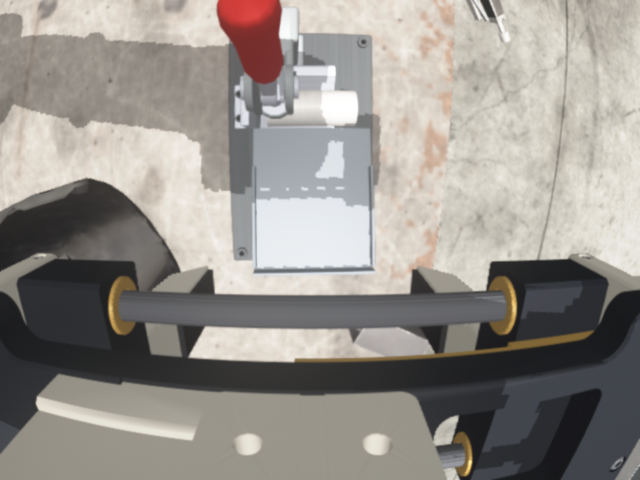

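```bash
python3 -m inch '[[[0.5,0,20,-40,0],[1,0,25,-10,8],[1,-3,25,0,8],[1,0,0,0,8],[1,0,0,0,8],[1,0,0,0,8],[1,0,0,0,8],[1,0,0,0,8],[1,0,0,0,8],[1,0,0,0,8],[1,0,0,0,8],[1,0,0,0,8]]]'; python3 tgt.py .61 .19 .27 -83.8;python3 - <<'E'
from h import *
import pickle
print(arm.observe()["joints"].round(3))
st,im=pickle.load(open("w10.pkl","rb"))
f=lambda n,p,z: print(n,plane(*wray(im,st,p),z).round(4))
f("TR",(373,36),.012);f("BL",(236,259),.012);f("lipNL",(253,272),.079);f("lipNR",(375,270),.079);f("pipe free end mid",(357.5,107),.0418);f("deck lip R",(374,128),.036)
E
```

```text
clock: 12.2
position: [0.6339, 0.0986, 0.266]
ee_rot: [3.139, 0.125, 0.035]
force: [0.5, 0.3, 0.4]
width: 0.023
pos [0.6339 0.0986 0.266 ] head -85.45 tilt x 1.29 y 0.05 deg F [0.5 0.3 0.4] w 0.0228 t 12.20
tool mm [-16.4 -93.   -4.5] turn -1.65
[-0.89   0.603  1.096  1.55  -0.554  1.305 -1.221]
TR [0.6242 0.2883 0.012 ]
BL [0.5063 0.0396 0.012 ]
lipNL [0.5309 0.0512 0.079 ]
lipNR [0.6389 0.0627 0.079 ]
pipe free end mid [0.611  0.2063 0.0418]
deck lip R [0.6301 0.1891 0.036 ]
```

```bash
python3 -m inch '[[[1,0,-20,0,-1.6],[1,0,-25,0,0],[1,0,-25,10,0],[1,0,-25,20,0],[1,-3,-15,20,0],[1,-3,-4,20,0],[1,0,0,10,0],[1,0,0,0,0]]]'; python3 tgt.py .6263 .2107 .036 -83.8;python3 - <<'E'
from h import *
im=cam("side");cv2.imwrite("pics/d11.png",cv2.resize(im["frame"][120:310,260:400],None,fx=5,fy=3.1,interpolation=cv2.INTER_CUBIC))
im=cam("scene");cv2.imwrite("pics/s11.png",cv2.resize(im["frame"][120:310,240:390],None,fx=5,fy=3.1,interpolation=cv2.INTER_CUBIC))
E
```

```text
clock: 13.0
position: [0.6132, 0.2215, 0.1728]
ee_rot: [3.131, 0.2, 0.017]
force: [0.5, -0.1, 0.3]
width: 0.005
pos [0.6132 0.2215 0.1728] head -82.70 tilt x 0.60 y 0.30 deg F [ 0.5 -0.1  0.3] w 0.0054 t 13.00
tool mm [ 10.2  11.7 136.9] turn 1.10
```

View pics/d11.png

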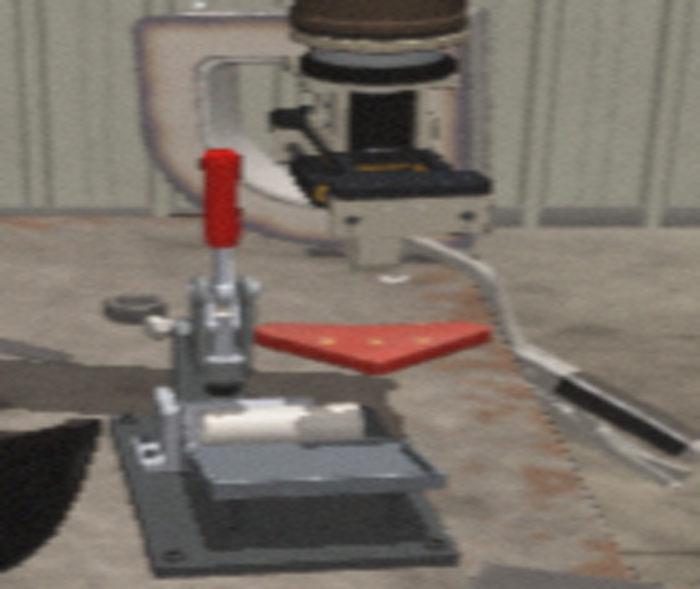

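View pics/s11.png

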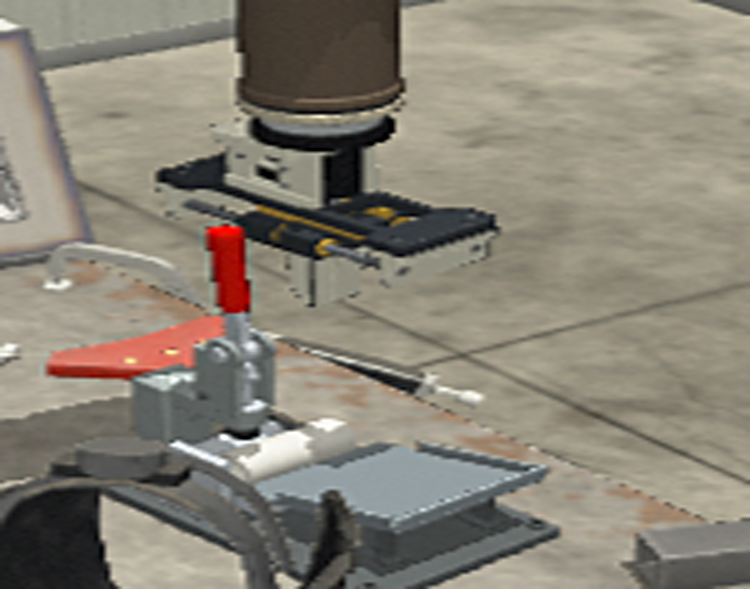

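```bash
python3 -m inch '[[[1,7,6,10,1.1],[1,3,5,20,0],[1,0,0,22,0],[1,0,0,22,0],[1,0,0,22,0],[1,0,0,15,0],[1,0,0,5,0],[1,0,0,0,0]]]'; python3 tgt.py .6263 .2107 .036 -83.8
```

```text
clock: 13.9
position: [0.6377, 0.2026, 0.0598]
ee_rot: [3.135, 0.147, 0.042]
force: [-0.1, 0.3, 0.4]
width: 0.006
pos [0.6377 0.2026 0.0598] head -84.64 tilt x 1.51 y 0.24 deg F [-0.1  0.3  0.4] w 0.0060 t 13.90
tool mm [-11.3  -9.2  23.4] turn -0.84
```

```bash
python3 -m inch '[[[1,-3,-5,0,-0.8],[1,-4,-4,6,0],[1,-3,-1,8,0],[1,0,0,7,0],[1,0,0,0,0]]]'; python3 tgt.py .6263 .2107 .036 -83.8; python3 - <<'E'
from h import *
im=cam("side");cv2.imwrite("pics/d12.png",cv2.resize(im["frame"][150:310,260:400],None,fx=5,fy=3.7,interpolation=cv2.INTER_CUBIC))
im=cam("scene");cv2.imwrite("pics/s12.png",cv2.resize(im["frame"][150:310,240:390],None,fx=5,fy=3.7,interpolation=cv2.INTER_CUBIC))
im=cam("wrist");cv2.imwrite("pics/w12.png",im["frame"])
E
```

```text
clock: 14.4
position: [0.628, 0.2133, 0.0397]
ee_rot: [3.135, 0.172, 0.048]
force: [1.0, -0.2, -0.6]
width: 0.002
pos [0.628  0.2133 0.0397] head -83.71 tilt x 1.74 y 0.17 deg F [ 1.  -0.2 -0.6] w 0.0019 t 14.40
tool mm [-2.1  2.4  3.6] turn 0.09
```

View pics/d12.png

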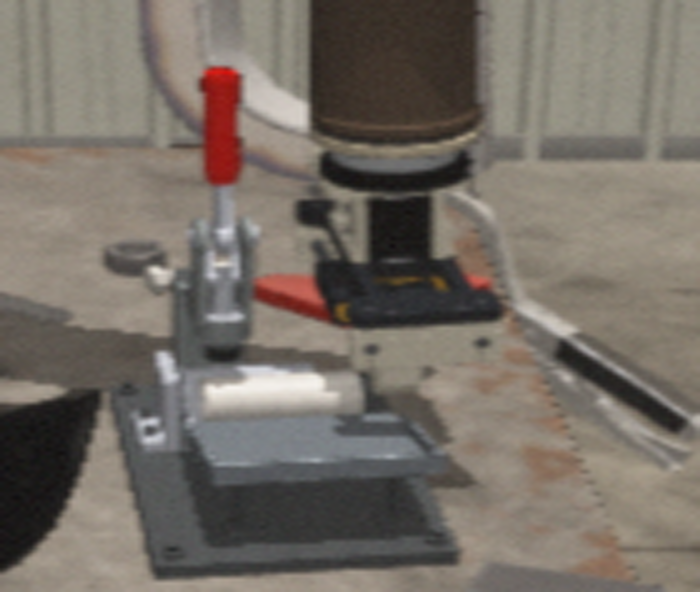

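View pics/s12.png

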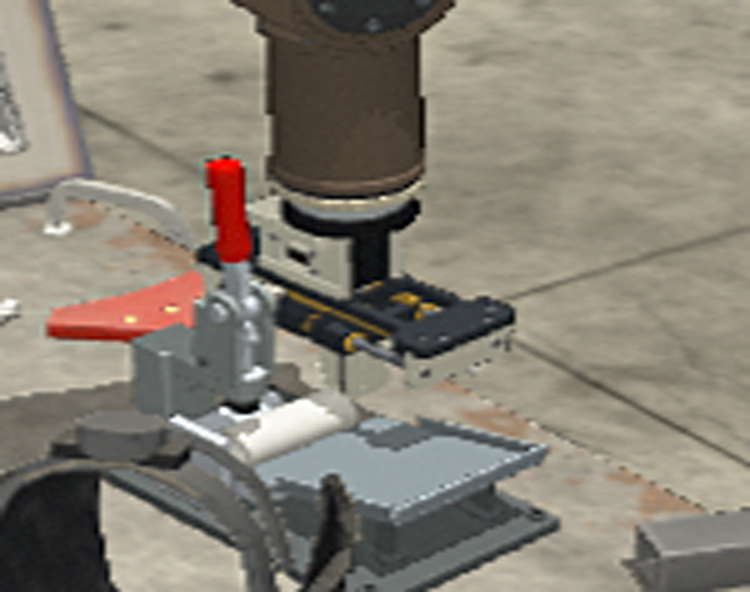

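View pics/w12.png

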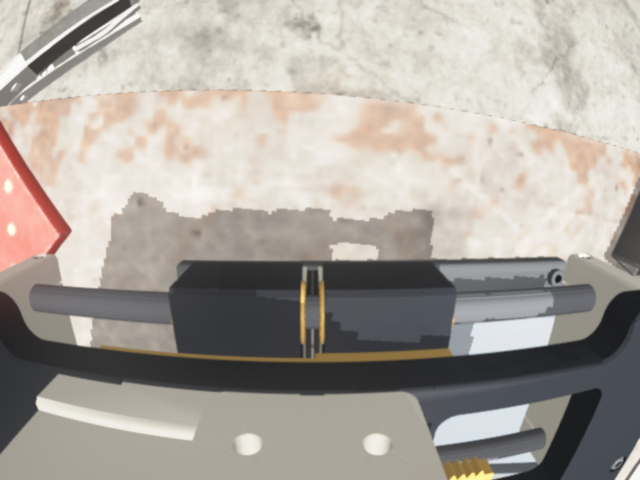

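```bash
python3 - <<'E'
from h import *
im=cam("side");cv2.imwrite("pics/d13.png",im["frame"])
st=arm.observe();Rw=R.from_rotvec(st["ee_rot"]).as_matrix()
for p in [(0,0,0),(.066,0,-.158),(-.0375,-.095,-.066),(-.0375,-.095,-.1),(-.0375,0,-.1),(-.05,0,-.22)]: print(p,proj(im,st["position"]+Rw@np.array(p)).round(0))
E
```

```text
(0, 0, 0) [339. 255.]
(0.066, 0, -0.158) [365. 197.]
(-0.0375, -0.095, -0.066) [318. 218.]
(-0.0375, -0.095, -0.1) [318. 206.]
(-0.0375, 0, -0.1) [324. 221.]
(-0.05, 0, -0.22) [318. 176.]
```

View pics/d13.png

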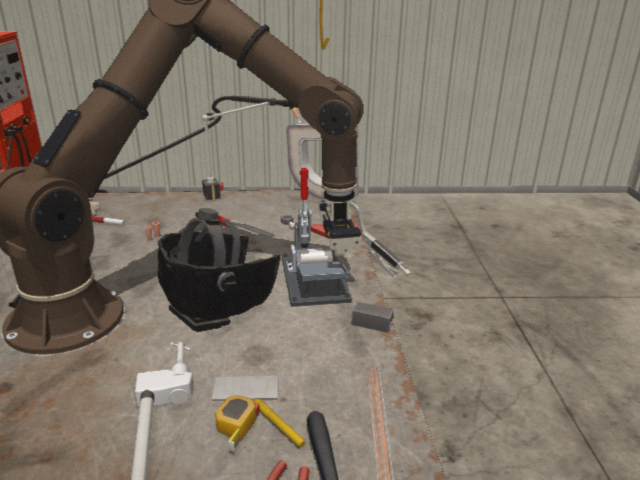

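```bash
python3 -m inch '[[[1,-4,1,0,0],[1,-4,0,0,0],[1,-4,0,0,0],[1,-3,0,0,0],[1,0,0,0,0]]]'; python3 tgt.py .604 .2107 .038 -83.8
python3 - <<'E'
from h import *
im=cam("side");cv2.imwrite("pics/d14.png",cv2.resize(im["frame"][190:290,280:380],None,fx=7,fy=6,interpolation=cv2.INTER_CUBIC))
E
```

```text
clock: 15.1
position: [0.6138, 0.2094, 0.0414]
ee_rot: [3.135, 0.17, 0.054]
force: [-0.1, 0.0, -0.8]
width: 0.003
pos [0.6138 0.2094 0.0414] head -83.80 tilt x 1.95 y 0.17 deg F [-0.1  0.  -0.8] w 0.0025 t 15.10
tool mm [-9.7 -2.4  3. ] turn 0.00
```

View pics/d14.png

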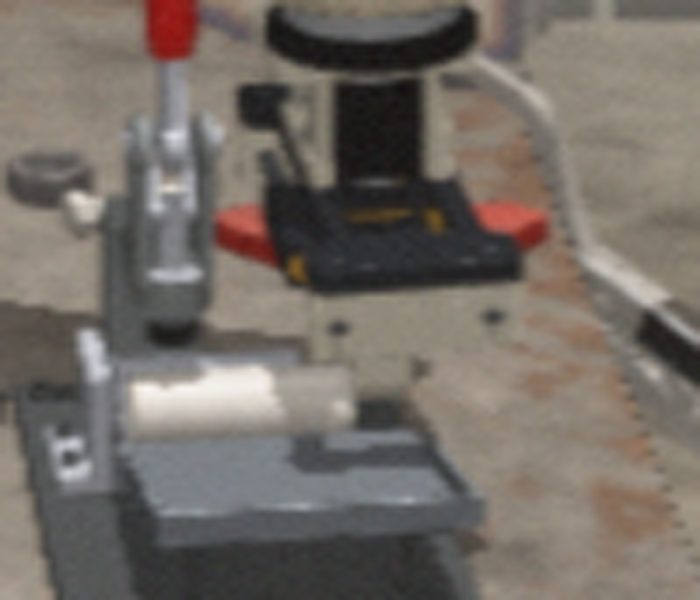

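```bash
python3 -m inch '[[[1,-4,0,0,0],[1,-4,0,0.5,0],[1,-3,0,0.5,0],[1,0,0,0,0]]]'; python3 tgt.py .604 .2107 .038 -83.8
python3 - <<'E'
from h import *
im=cam("side");cv2.imwrite("pics/d15.png",cv2.resize(im["frame"][190:290,280:380],None,fx=7,fy=6,interpolation=cv2.INTER_CUBIC))
E
```

```text
clock: 15.55
position: [0.6052, 0.2083, 0.0414]
ee_rot: [3.135, 0.17, 0.063]
force: [0.4, 0.7, 0.1]
width: 0.005
pos [0.6052 0.2083 0.0414] head -83.79 tilt x 2.29 y 0.19 deg F [0.4 0.7 0.1] w 0.0050 t 15.55
tool mm [-1.1 -2.5  3.4] turn 0.01
```

View pics/d15.png

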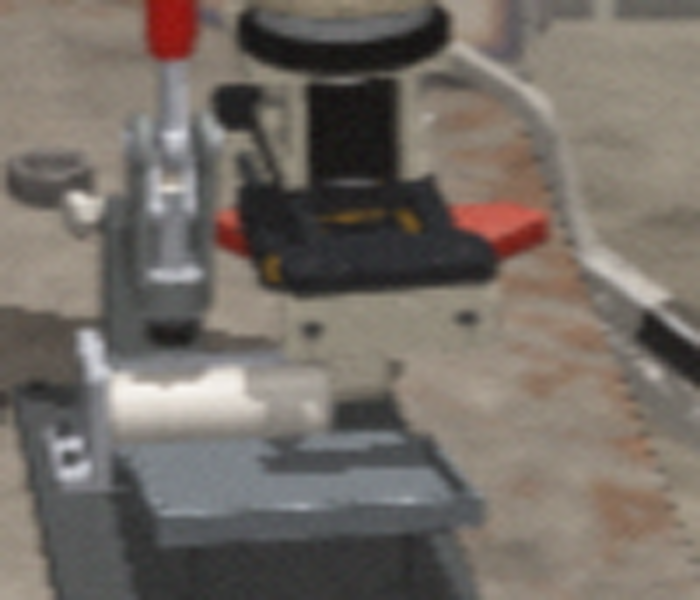

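```bash
python3 -m inch '[[[1,-2,0,0,0],[1,-2,0,0,0]]]'; python3 tgt.py .604 .2107 .038 -83.8
```

```text
clock: 15.8
position: [0.6051, 0.2083, 0.0424]
ee_rot: [3.135, 0.171, 0.075]
force: [9.6, 1.0, 0.2]
width: 0.002
pos [0.6051 0.2083 0.0424] head -83.78 tilt x 2.72 y 0.23 deg F [9.6 1.  0.2] w 0.0022 t 15.80
tool mm [-1.1 -2.6  4.4] turn 0.02
```

```bash
python3 -m inch '[[[1,-1.5,0,0,0],[1,-1.5,0,0,0]]]'; python3 tgt.py .604 .2107 .038 -83.8
```

```text
clock: 16.0
position: [0.6053, 0.2082, 0.0433]
ee_rot: [3.134, 0.171, 0.084]
force: [6.7, 1.0, -0.8]
width: 0.004
pos [0.6053 0.2082 0.0433] head -83.77 tilt x 3.06 y 0.26 deg F [ 6.7  1.  -0.8] w 0.0039 t 16.00
tool mm [-1.3 -2.6  5.2] turn 0.03
```

```bash
python3 -m inch '[[[1,5,0,0,0],[1,10,0,0,0],[1,15,0,0,0],[1,15,0,-10,0],[1,10,0,-30,0],[1,0,0,-35,0],[1,0,0,-35,0],[1,0,0,-35,0],[1,0,0,-35,0],[1,0,0,0,0]]]'; python3 tgt.py .604 .2107 .038 -83.8
python3 - <<'E'
from h import *
im=cam("side");cv2.imwrite("pics/d16.png",cv2.resize(im["frame"][160:300,270:370],None,fx=7,fy=4.2,interpolation=cv2.INTER_CUBIC))
im=cam("scene");cv2.imwrite("pics/s16.png",cv2.resize(im["frame"][170:310,240:360],None,fx=6,fy=4.2,interpolation=cv2.INTER_CUBIC))
print(arm.observe()["joints"].round(2))
E
```

```text
clock: 17.0
position: [0.6505, 0.2131, 0.2265]
ee_rot: [3.129, 0.168, 0.052]
force: [0.8, 0.2, -0.4]
width: 0.004
pos [0.6505 0.2131 0.2265] head -83.86 tilt x 1.86 y 0.54 deg F [ 0.8  0.2 -0.4] w 0.0041 t 17.00
tool mm [-52.6  -4.3 186.9] turn -0.06
[-0.99  0.7   1.05  1.5  -0.62  1.27 -1.34]
```

View pics/d16.png

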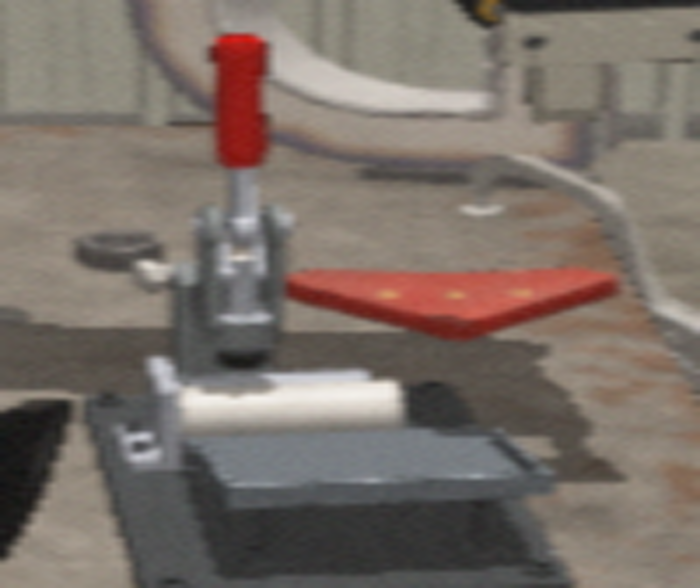

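View pics/s16.png

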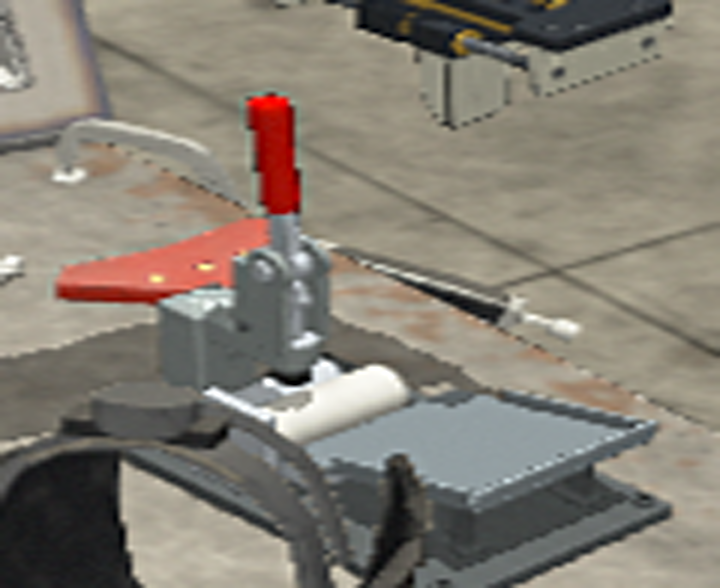

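```bash
python3 - <<'E'
from h import *
S=cam("scene");D=cam("side")
def t(n,a,b): print(n,*[np.round(x,4) for x in tri([ray(S,a),ray(D,b)])])
t("D bot right",(257,203),(357,194)); t("D top right",(243,127),(355,124)); t("D top left",(178,140),(289,125)); t("torch tip?",(180,133),(297,118))
z=lambda u,v:(240+u/6,170+v/4.2); y=lambda u,v:(270+u/7,160+v/4.2)
t("handle top",z(269,97),y(240,36)); t("red bottom",z(284,212),y(242,165)); t("bolt R",z(322,246),y(288,222))
t("bolt L(",z(262,266),y(213,218))
t("pipe free end",z(388,388),y(402,403))
o=np.array([.555,.200]);a=np.radians(96.15);ux=np.array([np.cos(a),np.sin(a)]);uy=np.array([-ux[1],ux[0]])
F=lambda x,y,z:[*(o+ux*x/1e3+uy*y/1e3),z/1e3]
for q in [(0,-40,58.6),(0,-40,25),(0,40,58.6),(0,16,166)]: print(q,F(*q),((proj(D,F(*q))-[270,160])*[7,4.2]).round(0),((proj(S,F(*q))-[240,170])*[6,4.2]).round(0))
E
```

```text
D bot right [0.7133 0.6307 0.0211] [0.0175 0.0175]
D top right [0.7125 0.7012 0.2549] [0.0031 0.0031]
D top left [0.5012 0.7532 0.2403] [0.0069 0.0069]
torch tip? [0.5264 0.7865 0.2511] [0.0028 0.0028]
handle top [0.5404 0.2074 0.2811] [0.0021 0.0021]
red bottom [0.5407 0.199  0.2043] [0.0011 0.0011]
bolt R [0.5577 0.1955 0.1718] [0.0034 0.0034]
bolt L( [0.5301 0.2018 0.1682] [0.0001 0.0001]
pipe free end [0.5996 0.2029 0.0429] [0. 0.]
(0, -40, 58.6) [np.float64(0.5947697933053243), np.float64(0.20428527017255496), 0.0586] [390. 380.] [378. 371.]
(0, -40, 25) [np.float64(0.5947697933053243), np.float64(0.20428527017255496), 0.025] [388. 427.] [378. 411.]
(0, 40, 58.6) [np.float64(0.5152302066946758), np.float64(0.19571472982744506), 0.0586] [173. 387.] [248. 419.]
(0, 16, 166) [np.float64(0.5390920826778703), np.float64(0.19828589193097804), 0.166] [239. 224.] [283. 267.]
```

```bash
python3 - <<'E'
from h import *
im=cam("side");cv2.imwrite("pics/d17.png",cv2.resize(im["frame"][240:275,285:335],None,fx=16,fy=16,interpolation=cv2.INTER_CUBIC))
E
```

```text
(no output)
```

View pics/d17.png

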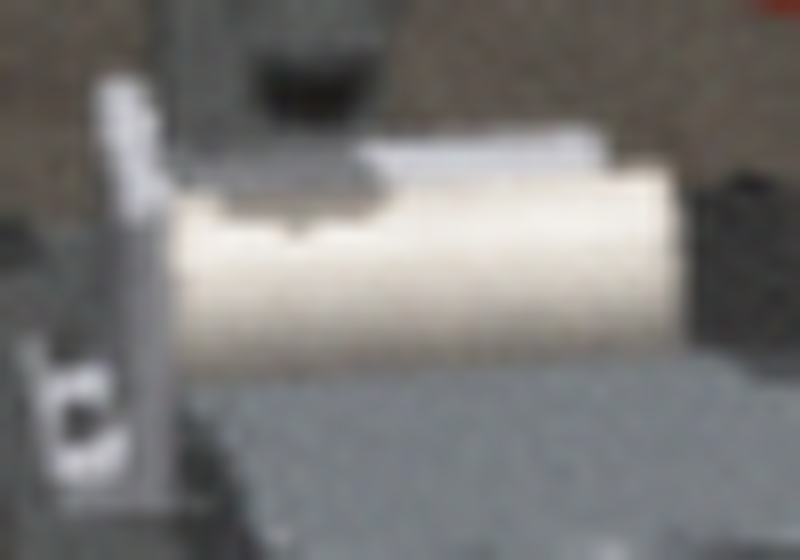

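```bash
python3 -m inch '[[[1,0,20,-15,0],[1,-5,25,-15,0],[1,-20,22,0,0],[1,-25,5,0,0],[1,-25,0,0,0],[1,-20,0,0,0],[1,-10,0,0,0],[1,0,0,0,0]]]'; python3 tgt.py .5454 .148 .249 -83.8
```

```text
clock: 18.05
position: [0.5448, 0.1119, 0.2511]
ee_rot: [3.126, 0.148, 0.032]
force: [0.5, -0.1, 0.3]
width: 0.003
pos [0.5448 0.1119 0.2511] head -84.59 tilt x 1.14 y 0.72 deg F [ 0.5 -0.1  0.3] w 0.0028 t 18.05
tool mm [  4.  -35.9   1.7] turn -0.79
```

```bash
python3 -m inch '[[[1,2,-15,0,-0.8],[1,2,-20,0,0],[1,0,-18,0,0],[1,0,-10,0,0],[1,0,-10,0,0],[1,0,0,0,0]]]'; cat > hd.py <<'E'
from h import *
st=arm.observe();Rw=R.from_rotvec(st["ee_rot"]).as_matrix();p=st["position"]-np.array([.5405,.1985,.166])
a=np.radians(96.15)
print("fix x %.1f y %.1f z %.1f"%((p[0]*np.cos(a)+p[1]*np.sin(a))*1e3,(-p[0]*np.sin(a)+p[1]*np.cos(a))*1e3,p[2]*1e3),"F",st["force"].round(1),"tilt",np.degrees(Rw[2,:2]).round(2),"t %.2f"%st["clock"])
E
python3 hd.py; python3 - <<'E'
from h import *
im=cam("side");cv2.imwrite("pics/d18.png",cv2.resize(im["frame"][120:300,250:370],None,fx=6,fy=3.3,interpolation=cv2.INTER_CUBIC))
im=cam("scene");cv2.imwrite("pics/s18.png",cv2.resize(im["frame"][130:310,220:340],None,fx=6,fy=3.3,interpolation=cv2.INTER_CUBIC))
E
```

```text
clock: 18.65
position: [0.5432, 0.1931, 0.2502]
ee_rot: [3.122, 0.177, 0.035]
force: [-0.1, -0.7, -0.5]
width: 0.0
fix x -5.7 y -2.1 z 84.2 F [-0.1 -0.7 -0.5] tilt [1.22 0.89] t 18.65
```

View pics/d18.png

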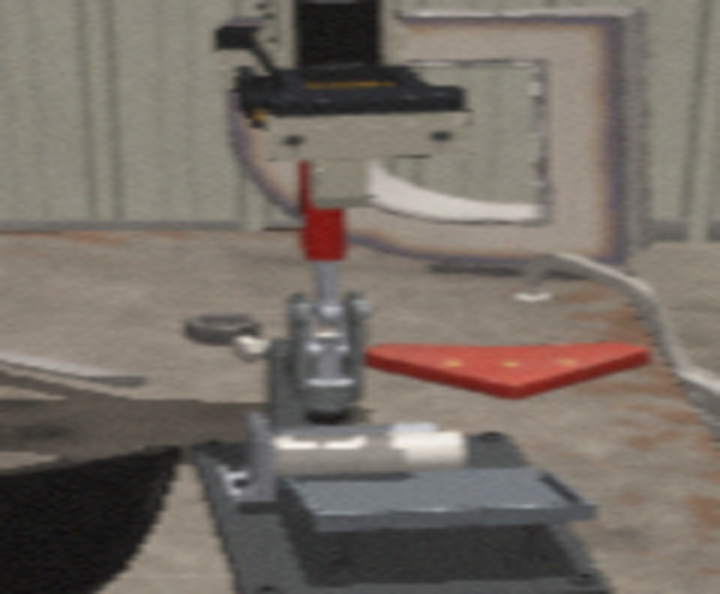

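View pics/s18.png

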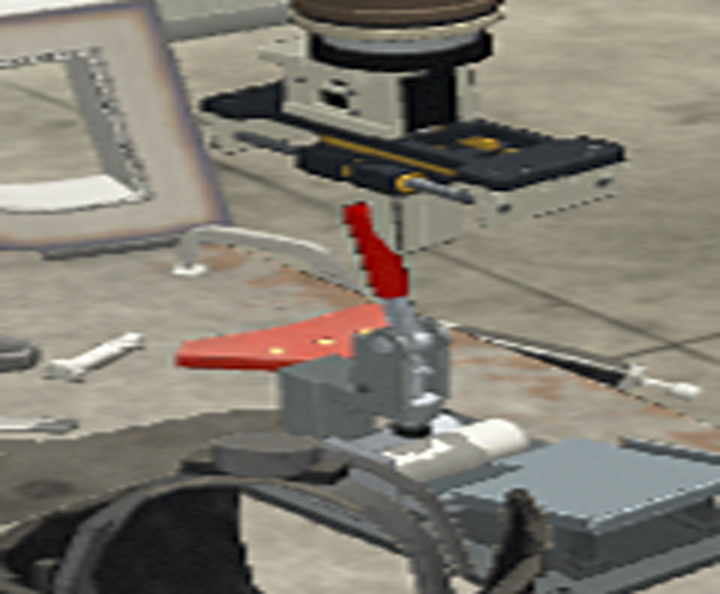

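```bash
python3 -m inch '[[[1,-2,-11,2,0],[1,-1,-14,6,0],[1,0,-14,9,0],[1,0,0,0,0]]]'; python3 hd.py
```

```text
clock: 19.15
position: [0.5371, 0.231, 0.2323]
ee_rot: [3.124, 0.169, 0.039]
force: [-0.2, -0.7, -0.2]
width: 0.002
fix x 32.7 y -0.1 z 66.3 F [-0.2 -0.7 -0.2] tilt [1.38 0.84] t 19.15
```

```bash
python3 -m inch '[[[1,0,-14,12,0],[1,0,-10,14,0],[1,0,0,0,0]]]'; python3 hd.py; python3 - <<'E'
from h import *
im=cam("side");cv2.imwrite("pics/d19.png",cv2.resize(im["frame"][120:300,250:370],None,fx=6,fy=3.3,interpolation=cv2.INTER_CUBIC))
im=cam("scene");cv2.imwrite("pics/s19.png",cv2.resize(im["frame"][130:310,220:340],None,fx=6,fy=3.3,interpolation=cv2.INTER_CUBIC))
E
```

```text
clock: 19.45
position: [0.535, 0.2563, 0.2042]
ee_rot: [3.123, 0.169, 0.039]
force: [-0.6, 0.3, 0.4]
width: 0.003
fix x 58.1 y -0.7 z 38.2 F [-0.6  0.3  0.4] tilt [1.38 0.84] t 19.45
```

View pics/d19.png

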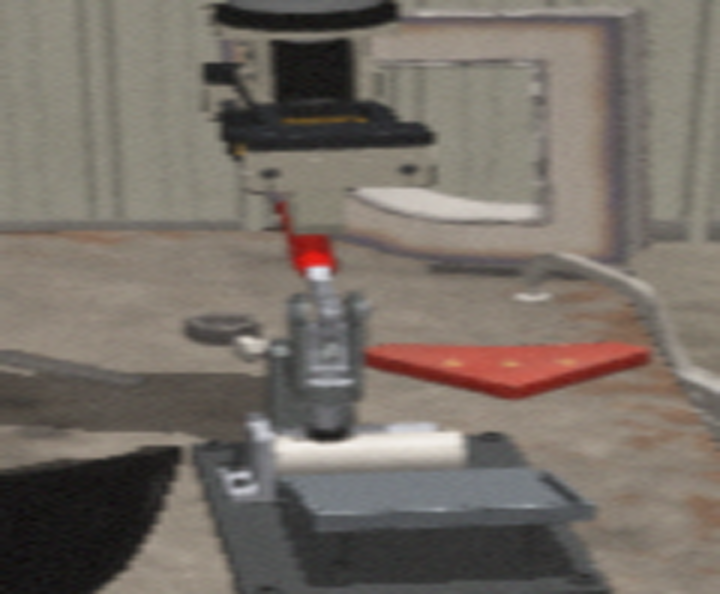

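View pics/s19.png

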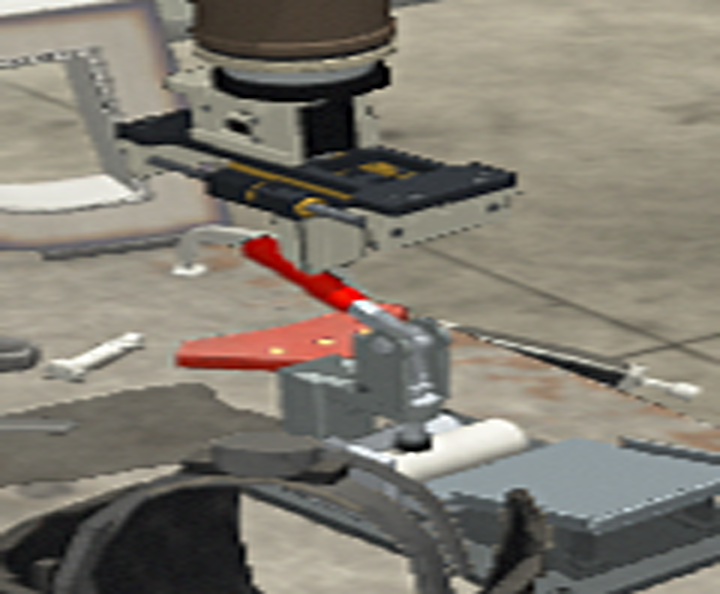

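```bash
python3 -m inch '[[[1,-4,0,-3,0],[1,-5,0,0,0],[1,0,-8,10,0],[1,0,-3,9,0],[1,0,0,6,0]]]'; python3 hd.py
```

```text
clock: 20.05
position: [0.5262, 0.264, 0.1839]
ee_rot: [3.126, 0.162, 0.044]
force: [-1.3, 2.1, 3.0]
width: 0.008
fix x 66.7 y 7.2 z 17.9 F [-1.3  2.1  3. ] tilt [1.58 0.69] t 20.05
```

```bash
python3 -m inch '[[[1,0,0,4,0],[1,0,0,4,0],[1,0,0,3,0]]]'; python3 hd.py
```

```text
clock: 20.35
position: [0.5267, 0.2652, 0.1755]
ee_rot: [3.13, 0.165, 0.043]
force: [-24.3, -2.2, 59.9]
width: 0.008
fix x 67.8 y 6.5 z 9.5 F [-24.3  -2.2  59.9] tilt [1.55 0.46] t 20.35
```

```bash
python3 -m inch '[[[1,0,0,-3,0],[1,0,0,-20,0],[1,0,0,-30,0],[1,0,0,-35,0],[1,0,0,-35,0],[1,0,0,0,0]]]'; python3 hd.py; python3 - <<'E'
from h import *
im=cam("side");cv2.imwrite("pics/d20.png",cv2.resize(im["frame"][120:300,250:370],None,fx=6,fy=3.3,interpolation=cv2.INTER_CUBIC))
im=cam("scene");cv2.imwrite("pics/s20.png",cv2.resize(im["frame"][190:310,220:340],None,fx=6,fy=5,interpolation=cv2.INTER_CUBIC))
E
```

```text
clock: 20.95
position: [0.5228, 0.2627, 0.3011]
ee_rot: [3.127, 0.159, 0.037]
force: [0.2, 0.0, -0.1]
width: 0.008
fix x 65.7 y 10.7 z 135.1 F [ 0.2  0.  -0.1] tilt [1.33 0.65] t 20.95
```

View pics/d20.png

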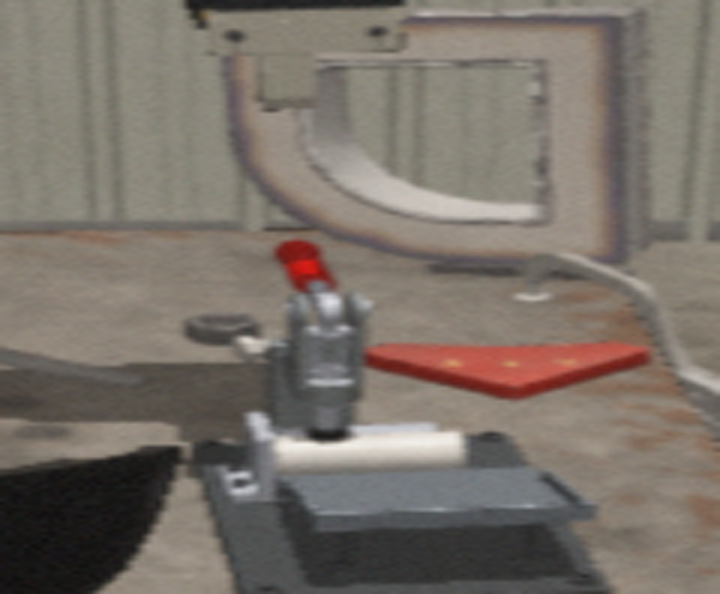

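View pics/s20.png

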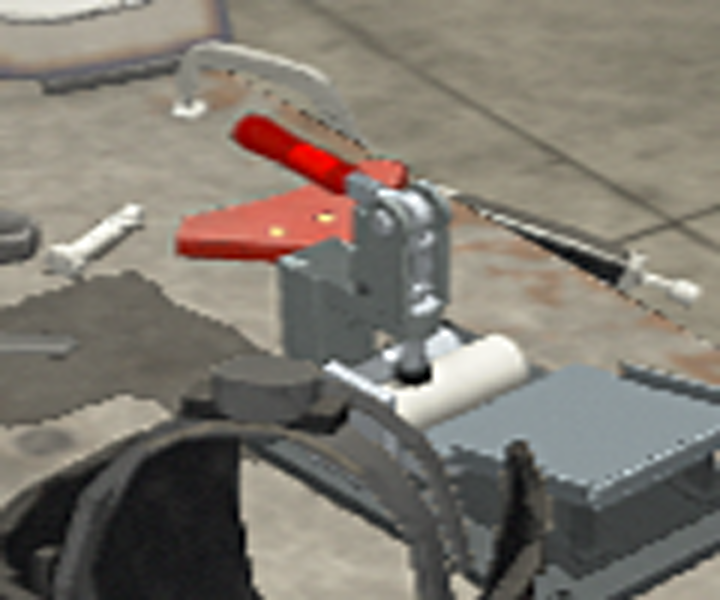

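```bash
python3 - <<'E'
from h import *
S=cam("scene");D=cam("side")
zs=lambda u,v:(220+u/6,190+v/5); zd=lambda u,v:(250+u/6,120+v/3.3)
print(tri([ray(S,zs(245,133)),ray(D,zd(297,250))]))
a=np.radians(96.15);ux=np.array([np.cos(a),np.sin(a)])
for th in (1.3,1.4,1.47,1.55):
    P=np.array([.5405,.1985,.166])+.114*np.array([*(ux*np.sin(th)),np.cos(th)])
    print(th,P.round(4),((proj(S,P)-[220,190])*[6,5]).round(0),((proj(D,P)-[250,120])*[6,3.3]).round(0))
E
```

```text
(array([0.52914328, 0.31243093, 0.16577774]), [np.float64(0.000631681122716053), np.float64(0.0006316811227161052)])
1.3 [0.5287 0.3077 0.1965] [247.  90.] [297. 216.]
1.4 [0.5285 0.3102 0.1854] [244. 106.] [296. 228.]
1.47 [0.5283 0.3113 0.1775] [244. 117.] [296. 236.]
1.55 [0.5283 0.3118 0.1684] [244. 131.] [296. 247.]
```

```bash
python3 - <<'E'
from cell import workorder
print(workorder.sign_off())
E
```

```text
the job is handed in; nothing more can be done
None
```

The pipe is seated in the vee against the stop plate, the toggle clamp is swung fully over, and the job is handed in. It took about 21 s of the 61 s allowed. `sign_off()` reports no verdict.

- **Loading:** I took the pipe by its two ends, lowered it onto the chute until I felt about 3 N, and opened the fingers. It rolled down and came to rest in the vee, roughly 16 mm short of the stop.
- **Sliding home:** I pushed the free end with closed fingers until the force reached about 10 N and the fingers stopped moving. I then backed off with the handle still up; the side view showed the pipe's end against the stop plate.
- **Clamping:** I pushed the handle over from the chute side and down to its end stop, where the wrist force reached about 60 N, then lifted clear.

**Last checks:**
- **Handle:** The grip's end triangulated at 165.8 mm, against 168.4 mm expected at 1.55 rad, so the handle is level.
- **Pad and pipe:** The pad looks down on the pipe, and the pipe has not visibly moved from the stop. I could not measure the pad force directly.
- **Bench and arm:** The red magnet looks undisturbed in the last views. I did not look at the square tube or the coupon again after clamping. The arm was clear of everything, with wrist force near zero.

**Disagreements:**
- **Pipe end position:** Two-camera triangulation put the pipe's free end about 5 mm from my computed home position. The finger position at contact agreed to about 1 mm, and the close-up showed no gap, so I trusted those two.
- **Tool tilt:** The tool drifted up to 3 degrees out of vertical during the moves, so the pipe went onto the chute slightly tilted. It still settled correctly.

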